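Load the wash tray and cover it

ROBOT

A 6-joint arm with a two-finger parallel gripper is mounted at the origin on the work surface; the furniture and walls round the work are solid. World frame = base frame: x ahead of the robot, y to its left, z up, the work surface at z = 0. Lengths are in mm, angles in degrees, forces in N, time in s.
With the tool pointing down it reaches from about 225 to 725 mm from the base axis. Payload 3.1 kg.
Tool frame: the origin (TCP) lies at the very end of the fingers, on their centre line; the grasp point (between the pads) lies 19 mm behind it (robot.grip_point_offset is the distance from the TCP to the grasp point, in mm); z points along the fingers, y is the line along which they close (so a half turn about z gives the same grasp; the last joint's range is limited). The gripper opens to 85 mm and grips with 20 to 120 N. Pads are 22 mm wide; open, the fingers measure 114 mm over their backs; the gripper's body (76 mm by 85 mm) begins 54 mm behind the grasp point. The pads swing forward as they close: fully open they stand 13 mm farther back than shut.
Start: joints at [-7.322, 2.75, 5.684, 92.934, 0, 82.678], TCP at [524.993, -0.012, 209.912] pointing down, gripper open.
Joint ranges: [-166.93, 166.93], [-56.73, 111.36], [-69.38, 81.34], [-121.58, 131.49], [-85.45, 84.26], [-180, 180]. Speed limits (degrees/s): [159.86, 159.86, 180, 180, 180, 180].

INTERFACE

Orientations are given as [roll, pitch, yaw] about the fixed x, y, z axes, in that order (R = Rz(yaw) Ry(pitch) Rx(roll)).
In Python, from rig import robot, optics gives the robot as it stands.
- The arm moves only by the tool send_rows, never from a script. Its argument "rows" is a list of rows, each an object of numbers: "gripper": the finger opening in cm, from 0 to 8.54; "dx", "dy", "dz": the shift along the tool's x, y, z in cm; "roll": the turn about the tool's z in degrees. A call has exactly 8 rows; each row is the pose to reach, as a shift and turn from the pose commanded when the call began, along the tool's axes at that moment; what a row does not reach only later rows make up. A row lasts 1/8 s, in which the tool goes at most 62.5 mm and 10.7 degrees, less where a joint would pass 70% of its speed; a pose out of reach is approached as far as the arm can. A call with a gripper value outside its range is refused whole. The fingers move at their own pace and stop on an object; "newtons" is the grip in N (left out, the last holds). Time passes only in rows, so rows that repeat a pose let the fingers close, or fill a call up. It gives the time, the measured TCP pose, the force, the opening and the grip force at its end, in the units of the state.
- robot.read_state(): the state, without advancing time (a new reading comes with each control period).
- optics.read_camera(name): name is "scene" or "side" or "wrist"; returns a dict with "frame" (480x640x3 uint8, red, green, blue), "fx", "fy", "cx", "cy" (pixels), "world_from_camera" (4x4, takes a point from camera to world coordinates); the wrist camera has in their place "tool_from_camera" (4x4, takes a point from camera to tool coordinates, whose origin is the TCP and whose axes are the flange's). Camera axes: x right, y up, looking along -z (the intrinsics and any distortion apply to the point x, -y, -z); pixel columns grow to the right and rows downward; lengths in mm; the calibration is good to about 2 mm. A picture is of the moment at which its call begins: read the wrist's pose just before it. There is no depth.
- robot.hand_in(): hands the job in; it is judged then, once.
The state is a dict: "time": time; "qpos": joint angles; "joint_vel": joint speeds; "joint_torque": joint torques, N m; "position": TCP position; "tool_rot": TCP orientation; "ft_force": force on the tool from outside, world axes, zero at the start; "moment": the same for the moment, N m; "width": finger opening in mm; "grip_force": force on a finger pad.
Only numpy, scipy, OpenCV 4.12 (cv2) and the standard library are available. Lean on these libraries where they do the work, as an engineer would, in place of code of your own. Each camera call takes 0.05 s, during which the arm holds its last target. There are 200 camera calls.

TASK

The five oily bushes in the scale scoop are due for the parts washer. Hold the scoop by its grip and shake them out evenly over the wash tray, so that none of its three bays stays empty, without touching a bush with the gripper; put the empty scoop back down upright on the bench and then lay the wire cover squarely in the tray's rim, without dropping it, until it rests level on the dividers. Leave the other things on the bench where they are.

Things in the scene. Friction and masses are not known exactly. Their poses are not given: they have to be found in the camera images.
- tray: Open sheet-steel wash tray, fixed. 118 (its x) by 210 mm (its y) outside, 112 by 204 inside; origin under its centre at bench height, z up. Floor 10 mm above the bench, walls 60 mm, with a flared lip round the mouth up to 69 mm. Two dividers along its x, 46 mm above the bench, at y = -34.5 and +34.5 mm, make three bays of 112 by 66 mm. The cover rests on dividers and end tabs at 46 mm.
- tray_bay1 (a point): Middle of the floor of the tray's bay at y = -69 mm in the tray's frame, 10 mm above the bench.
- tray_bay2 (a point): Middle of the floor of the tray's bay at y = 0 mm in the tray's frame, 10 mm above the bench.
- tray_bay3 (a point): Middle of the floor of the tray's bay at y = 69 mm in the tray's frame, 10 mm above the bench.
- scoop: Open aluminium scale scoop, 0.25 kg empty, with the five bushes in it. Origin under its pan at bench height, z up, its -x towards the spout, rear wall at x = +81 mm. Floor 3 mm thick; pan 58 mm wide outside (52 inside) with 37 mm walls, narrowing from x = -56 to -72 mm to a spout 44 mm wide inside, 50 outside, open at x = -92 mm. Starts flat on the bench, spout roughly towards the robot.
- scoop_grip (a point): Middle of the scoop's black grip: a bar along the scoop's y, 50 mm long, 16 mm thick (along x), 22 mm high, at x = +10, z = 78.5 mm in the scoop's frame, held at its ends by straps. Take it from above, fingers closing along the scoop's x.
- scoop_spout (a point): Floor edge at the open tip of the spout: x = -92, y = 0, z = 3 mm in the scoop's frame. The pan is smooth: tipped spout-down by some 13 to 30 degrees the bushes creep out through the neck; level it at once to stop the rest. Short strokes (tip, level, look) let out about one each; tipped further or longer, the whole load runs out. If they wedge, tip further or shake.
- cover: Flat wire-grid cover for the tray, 0.3 kg, frame 106 mm (its x) by 198 mm (its y) and 6 mm thick: 3 mm play all round in the tray. Origin in the middle of its underside, z up. Either way round fits. Starts flat on the bench, its long side roughly along world x. Seated, its underside is 46 mm above the bench.
- cover_grip (a point): Middle of the cover's black handle: a bar along the cover's y, 58 mm long, 14 mm thick (along x), 16 mm high, 40 mm above the cover's underside. Take it from above, fingers closing along the cover's x.
- bush_1: One of five like turned bushes, 55 g: flange 32 mm across and 6 mm thick, barrel 22 mm across, 24 mm long in all, bored through. Origin in the middle of the flange's face, z along its axis towards the barrel's end. Starts standing on its flange in the scoop.
- bush_2: One of five like turned bushes, 55 g: flange 32 mm across and 6 mm thick, barrel 22 mm across, 24 mm long in all, bored through. Origin in the middle of the flange's face, z along its axis towards the barrel's end. Starts standing on its flange in the scoop.
- bush_3: One of five like turned bushes, 55 g: flange 32 mm across and 6 mm thick, barrel 22 mm across, 24 mm long in all, bored through. Origin in the middle of the flange's face, z along its axis towards the barrel's end. Starts standing on its flange in the scoop.
- bush_4: One of five like turned bushes, 55 g: flange 32 mm across and 6 mm thick, barrel 22 mm across, 24 mm long in all, bored through. Origin in the middle of the flange's face, z along its axis towards the barrel's end. Starts standing on its flange in the scoop.
- bush_5: One of five like turned bushes, 55 g: flange 32 mm across and 6 mm thick, barrel 22 mm across, 24 mm long in all, bored through. Origin in the middle of the flange's face, z along its axis towards the barrel's end. Starts standing on its flange in the scoop.
- glue_bottle: Bystander, leave alone: red squeeze bottle with a nozzle, 34 mm across, 95 mm high.
- paste_tin: Bystander, leave alone: round lidded tin, 57 mm across, 44 mm high.
- plug_gauge: Bystander, leave alone: plug gauge lying flat, 97 mm long, 18 mm high.
- grease_tin: Bystander, leave alone: flat round tin, 63 mm across, 36 mm high.

How it is judged (in metres and radians):
On the way, in this order (a step that is already met when the one before it is completed fails the run):
1. all five bushes lie in the tray and none of its three bays is empty (x of bush_1 in the frame of tray between -0.058 and 0.058 m and y of bush_1 in the frame of tray between -0.105 and 0.105 m and z of bush_1 in the frame of tray between 0.004 and 0.05 m and x of bush_2 in the frame of tray between -0.058 and 0.058 m and y of bush_2 in the frame of tray between -0.105 and 0.105 m and z of bush_2 in the frame of tray between 0.004 and 0.05 m and x of bush_3 in the frame of tray between -0.058 and 0.058 m and y of bush_3 in the frame of tray between -0.105 and 0.105 m and z of bush_3 in the frame of tray between 0.004 and 0.05 m and x of bush_4 in the frame of tray between -0.058 and 0.058 m and y of bush_4 in the frame of tray between -0.105 and 0.105 m and z of bush_4 in the frame of tray between 0.004 and 0.05 m and x of bush_5 in the frame of tray between -0.058 and 0.058 m and y of bush_5 in the frame of tray between -0.105 and 0.105 m and z of bush_5 in the frame of tray between 0.004 and 0.05 m and (y of bush_1 in the frame of tray between -0.105 and -0.0345 m or y of bush_2 in the frame of tray between -0.105 and -0.0345 m or y of bush_3 in the frame of tray between -0.105 and -0.0345 m or y of bush_4 in the frame of tray between -0.105 and -0.0345 m or y of bush_5 in the frame of tray between -0.105 and -0.0345 m) and (y of bush_1 in the frame of tray between -0.0345 and 0.0345 m or y of bush_2 in the frame of tray between -0.0345 and 0.0345 m or y of bush_3 in the frame of tray between -0.0345 and 0.0345 m or y of bush_4 in the frame of tray between -0.0345 and 0.0345 m or y of bush_5 in the frame of tray between -0.0345 and 0.0345 m) and (y of bush_1 in the frame of tray between 0.0345 and 0.105 m or y of bush_2 in the frame of tray between 0.0345 and 0.105 m or y of bush_3 in the frame of tray between 0.0345 and 0.105 m or y of bush_4 in the frame of tray between 0.0345 and 0.105 m or y of bush_5 in the frame of tray between 0.0345 and 0.105 m) and linear speed of each of bush_1, bush_2, bush_3, bush_4, bush_5 below 0.03 m/s), for 0.2 s.
2. the empty scoop stands upright on the bench, let go (height (world z) of scoop below 0.006 m and angle between scoop's own z axis and vertical below 0.08 rad and linear speed of scoop below 0.02 m/s and contact force between the fingers and scoop below 0.1 N), for 0.2 s.
3. the cover rests squarely in the tray's rim (horizontal distance between cover and tray below 0.008 m and angle between the y axis of cover and the y axis of tray, either way round below 0.08 rad and z of cover in the frame of tray between 0.043 and 0.0495 m and angle between cover's own z axis and vertical below 0.04 rad and linear speed of cover below 0.02 m/s), for 0.2 s.
At the end, for the whole second after the job is handed in: All five bushes rest in the tray, at least one in each of the three bays; the cover lies level on the dividers (centre within 8 mm, turn under 0.08 rad, tilt under 0.04 rad, underside 43 to 49.5 mm up); the scoop stands on the bench, released (within 6 mm, tilt under 0.08 rad) (all of step 1 and all of step 3 and height (world z) of scoop below 0.006 m and angle between scoop's own z axis and vertical below 0.08 rad and linear speed of scoop below 0.02 m/s); the robot touches nothing.
It fails at once if a bush was touched with the gripper (contact force between the fingers and bush_1 above 0.5 N or contact force between the fingers and bush_2 above 0.5 N or contact force between the fingers and bush_3 above 0.5 N or contact force between the fingers and bush_4 above 0.5 N or contact force between the fingers and bush_5 above 0.5 N).
It fails at once if the cover was dropped (linear speed of cover above 0.6 m/s and contact force between the fingers and cover below 0.1 N).
It fails at once if another thing on the bench was moved by more than 30 mm (distance of any of glue_bottle, paste_tin, plug_gauge, grease_tin from where it was at the start of the episode above 0.03 m).
It also fails if it takes over 72 s, if anything falls off the work surface, if the arm or the gripper's body presses on something with over 40 N, if the wrist force passes 120 N, or if a joint passes its speed limit or range.

## Working session

There is one attempt and no reset: what is moved stays moved. The work goes in short steps, Python scripts to look and compute and a tool call to move; the robot and the scene stay as the last step left them, time stands still between calls to the robot, and variables do not carry over. Pictures are saved under pics/ and viewed, at most 10 in all, crops included, and the job is handed in when it is done.

Besides the shell and the picture viewer there is one more tool, called after ">>>" in YAML: its name, and indented under it one key for each argument. send_rows: Moves the arm, as the interface text tells. Its arguments: {"type":"object","properties":{"rows":{"type":"array"},"newtons":{"type":"number"}},"required":["rows"]}

```bash
ls; mkdir -p pics
cat > h.py <<'E'
import numpy as np, cv2
from rig import robot, optics
from scipy.spatial.transform import Rotation as R
def tool():
    s=robot.read_state(); T=np.eye(4); T[:3,:3]=R.from_euler('xyz',s['tool_rot'],degrees=True).as_matrix(); T[:3,3]=s['position']; return T
def cam(n):
    T=tool(); c=optics.read_camera(n)
    c['T']=T@np.array(c['tool_from_camera']) if n=='wrist' else np.array(c['world_from_camera'])
    return c
def ray(c,uv):
    d=np.array([(uv[0]-c['cx'])/c['fx'],-(uv[1]-c['cy'])/c['fy'],-1]); d=c['T'][:3,:3]@d
    return c['T'][:3,3],d/np.linalg.norm(d)
def onz(c,uv,z):
    o,d=ray(c,uv); return o+d*(z-o[2])/d[2]
def tri(c1,u1,c2,u2):
    o1,d1=ray(c1,u1);o2,d2=ray(c2,u2)
    t=np.linalg.lstsq(np.c_[d1,-d2],o2-o1,rcond=None)[0]
    a,b=o1+d1*t[0],o2+d2*t[1]; return (a+b)/2,np.linalg.norm(a-b)
def proj(c,p):
    q=np.linalg.inv(c['T'])@np.r_[p,1]; return np.array([c['cx']-c['fx']*q[0]/q[2],c['cy']+c['fy']*q[1]/q[2]])
def save(c,n): cv2.imwrite(f'pics/{n}.png',cv2.cvtColor(c['frame'],cv2.COLOR_RGB2BGR))
E
python3 - <<'E'
from h import *
import pickle
C={}
for n in ['scene','side','wrist']:
    c=cam(n); save(c,n+'0'); C[n]=c
    print(n,[k for k in c if k not in('frame',)],c['fx'],c['T'][:3,3].round(),(-c['T'][:3,2]).round(2))
    if 'distortion' in c: print(c['distortion'])
pickle.dump(C,open('C0.pkl','wb'))
print(robot.read_state())
E
```

```text
pics
scene ['fx', 'fy', 'cx', 'cy', 'world_from_camera', 'T'] 590.9679814824217 [1444.  170. 1043.] [-0.67 -0.16 -0.73]
side ['fx', 'fy', 'cx', 'cy', 'world_from_camera', 'T'] 544.575104917882 [-342.  982.  758.] [ 0.6  -0.67 -0.45]
wrist ['fx', 'fy', 'cx', 'cy', 'tool_from_camera', 'T'] 395.1548740584792 [525.  67. 374.] [-0.   -0.26 -0.97]
{'time': 0.15, 'qpos': array([-7.32477162e+00,  2.78211317e+00,  5.61335392e+00,  9.29347306e+01,
        6.68602226e-04,  8.26764743e+01]), 'joint_vel': array([-0.03005257, -0.00995161,  0.3222661 , -0.02966446,  0.12144392,
        0.02650911]), 'joint_torque': array([ 1.92174317e-03, -3.39259207e+01,  3.20423770e+01,  1.53483648e-02,
       -7.92531455e-05, -2.20000692e-05]), 'position': array([5.24485943e+02, 3.57039532e-02, 2.09005296e+02]), 'tool_rot': array([-1.79897440e+02, -1.38551825e-02,  8.99987411e+01]), 'ft_force': array([-0.28662596,  0.01936078,  0.18603285]), 'moment': array([0.00940517, 0.00563567, 0.03754578]), 'grip_force': 0.0, 'width': 85.59241961643755}
```

View pics/scene0.png

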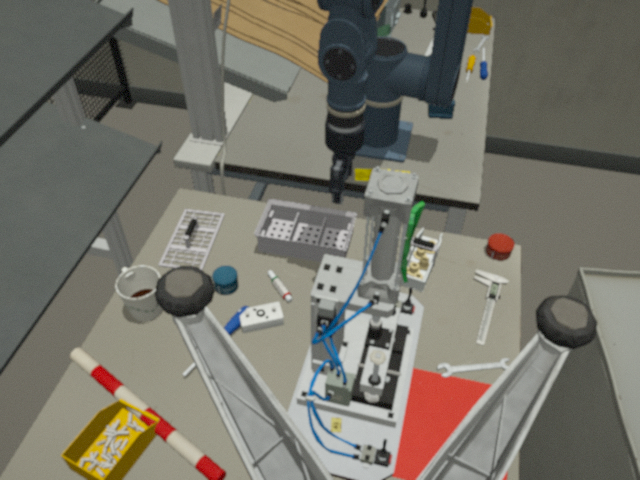

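View pics/side0.png

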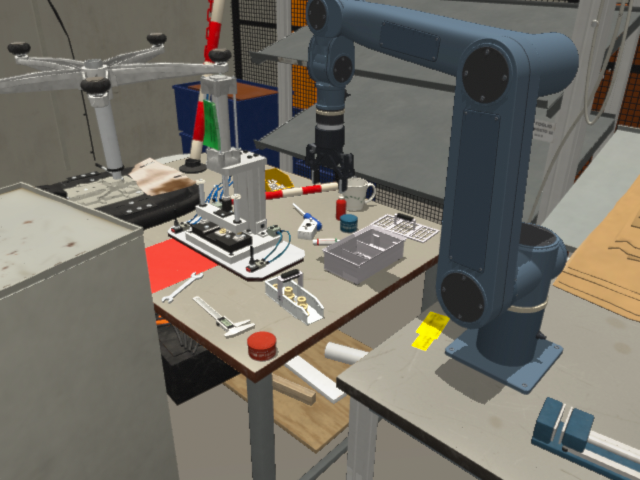

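Run:
```python
from h import *
import pickle
C=pickle.load(open('C0.pkl','rb'));s,d=C['scene'],C['side']
for n,u,v,z in [('tray cy',(305,232),(365,252),46),('cover handle',(190,228),(404,217),45),('scoop grip',(428,240),(290,275),78),('red tin',(500,246),(262,345),36),('column',(392,185),(216,80),250),('fixture plate edge',(385,300),(235,160),100)]:
    print(n,onz(s,u,z).round(),onz(d,v,z).round())
cr=cv2.resize(s['frame'][180:330,140:540],None,fx=2,fy=2,interpolation=cv2.INTER_CUBIC)
cd=cv2.resize(d['frame'][195:345,210:450],None,fx=3.33,fy=2.0,interpolation=cv2.INTER_CUBIC)[:, :800]
cv2.imwrite('pics/crop0.png',cv2.cvtColor(np.vstack([cr,cd]),cv2.COLOR_RGB2BGR))
```

```text
tray cy [475. -93.  46.] [460. -86.  46.]
cover handle [ 528. -365.   45.] [ 518. -359.   45.]
scoop grip [463. 195.  78.] [482. 182.  78.]
red tin [399. 364.  36.] [369. 377.  36.]
column [497. 101. 250.] [1835. -655.  250.]
fixture plate edge [678. 129. 100.] [1199. -237.  100.]Traceback (most recent call last):
  File "<stdin>", line 8, in <module>
    return _nx.concatenate(arrs, 0, dtype=dtype, casting=casting)
           ~~~~~~~~~~~~~~~^^^^^^^^^^^^^^^^^^^^^^^^^^^^^^^^^^^^^^^
ValueError: all the input array dimensions except for the concatenation axis must match exactly, but along dimension 1, the array at index 0 has size 800 and the array at index 1 has size 799
```

View pics/wrist0.png

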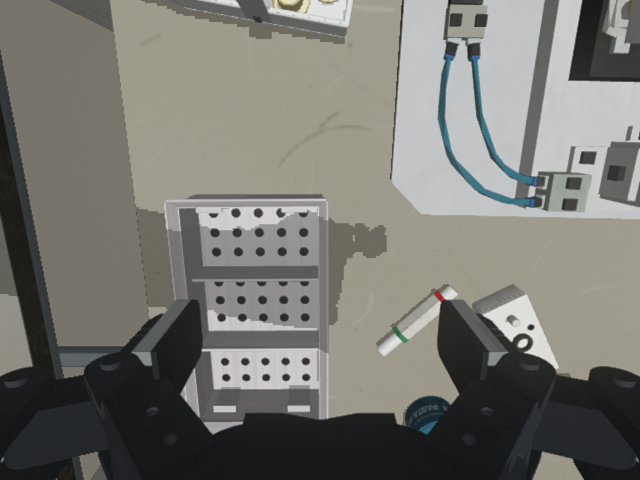

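Run:
```python
from h import *
import pickle
C=pickle.load(open('C0.pkl','rb'));s,d,w=C['scene'],C['side'],C['wrist']
print('col',*tri(s,(392,185),d,(216,75)),'mast/green',*tri(s,(416,215),d,(211,115)))
for n,u,z in [('tray TL',(165,200),69),('tray TR',(327,198),69),('tray BL',(185,425),69),('tray R',(326,400),69),('plate L',(392,180),20),('plate c',(420,215),20),('scoop near',(350,5),40),('gauge',(380,352),9),('gauge2',(450,290),9),('edge',(115,60),0),('edge2',(148,300),0),
 ('floor bays TL',(205,210),10)]:
    print(n,onz(w,u,z).round(1))
cr=cv2.resize(s['frame'][180:330,140:540],None,fx=2,fy=2,interpolation=cv2.INTER_CUBIC)
cd=cv2.resize(d['frame'][195:345,210:450],(800,300),interpolation=cv2.INTER_CUBIC)
cv2.imwrite('pics/crop0.png',cv2.cvtColor(np.vstack([cr,cd]),cv2.COLOR_RGB2BGR))
```

```text
col [799.91005178 122.76189259 503.87549538] 0.2199546683551312 mast/green [765.76191458 166.42682157 419.46409377] 10.644039720230351
tray TL [404.   16.2  69. ]
tray TR [530.1  17.9  69. ]
tray BL [ 401.3 -191.7   69. ]
tray R [ 530.3 -164.8   69. ]
plate L [588.8  26.2  20. ]
plate c [615.9  -5.5  20. ]
scoop near [547.2 159.8  40. ]
gauge [ 587.  -152.4    9. ]
gauge2 [653.5 -83.4   9. ]
edge [345.4 128.1   0. ]
edge2 [348.8 -98.5   0. ]
floor bays TL [417.1  -3.   10. ]
```

>>> send_rows:
  rows:
    - {"gripper":8.5,"dx":4,"dy":-1,"dz":-2}
    - {"gripper":8.5,"dx":8,"dy":-2,"dz":-4}
    - {"gripper":8.5,"dx":11,"dy":-3.5,"dz":-4}
    - {"gripper":8.5,"dx":12,"dy":-4,"dz":-4}
    - {"gripper":8.5,"dx":12,"dy":-4,"dz":-4}
    - {"gripper":8.5,"dx":12,"dy":-4,"dz":-4}
    - {"gripper":8.5,"dx":12,"dy":-4,"dz":-4}
    - {"gripper":8.5,"dx":12,"dy":-4,"dz":-4}

```text
schema error: expected keys gripper, dx, dy, dz, roll
```

Run:
```python
from h import *
import pickle
c=cam('wrist'); save(c,'w1'); pickle.dump(c,open('w1.pkl','wb'));print(tool().round(2))
```

```text
[[ 0.0000e+00  1.0000e+00 -0.0000e+00  5.2458e+02]
 [ 1.0000e+00 -0.0000e+00  0.0000e+00  4.0000e-02]
 [ 0.0000e+00 -0.0000e+00 -1.0000e+00  2.0914e+02]
 [ 0.0000e+00  0.0000e+00  0.0000e+00  1.0000e+00]]
```

View pics/w1.png

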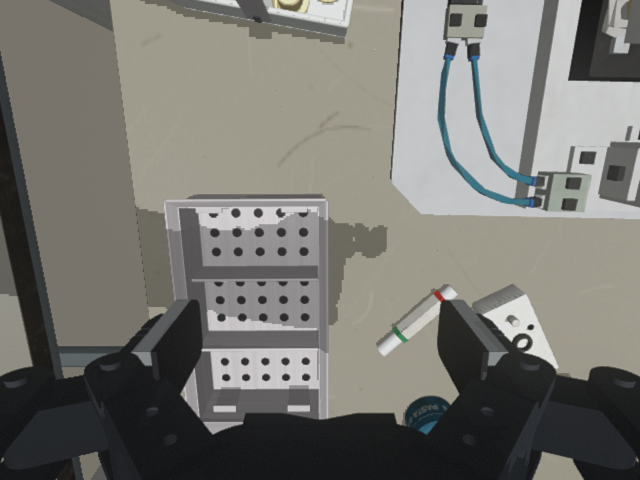

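>>> send_rows:
  rows:
    - {"gripper":8.5,"dx":4,"dy":-1,"dz":-2,"roll":0}
    - {"gripper":8.5,"dx":8,"dy":-2,"dz":-4,"roll":0}
    - {"gripper":8.5,"dx":11,"dy":-3.5,"dz":-4,"roll":0}
    - {"gripper":8.5,"dx":12,"dy":-4,"dz":-4,"roll":0}
    - {"gripper":8.5,"dx":12,"dy":-4,"dz":-4,"roll":0}
    - {"gripper":8.5,"dx":12,"dy":-4,"dz":-4,"roll":0}
    - {"gripper":8.5,"dx":12,"dy":-4,"dz":-4,"roll":0}
    - {"gripper":8.5,"dx":12,"dy":-4,"dz":-4,"roll":0}

```text
time: 1.2
position: [485.2, 119.3, 249.7]
tool_rot: [-180.0, 0.0, 89.9]
ft_force: [-0.7, 0.7, -0.4]
width: 85.0
grip_force: 0.0
```

Run:
```python
from h import *
import pickle
c=cam('wrist'); save(c,'w2'); pickle.dump(c,open('w2.pkl','wb'));print(tool().round(2))
```

```text
[[  0.     1.    -0.   485.18]
 [  1.    -0.    -0.   119.44]
 [ -0.    -0.    -1.   249.75]
 [  0.     0.     0.     1.  ]]
```

View pics/w2.png

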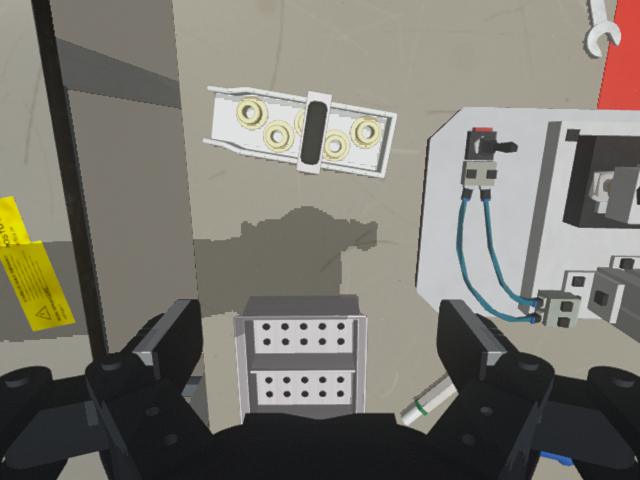

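Run:
```python
from h import *
import pickle
c=pickle.load(open('w2.pkl','rb'));C=pickle.load(open('C0.pkl','rb'));s,d=C['scene'],C['side']
def blob(c,box,th=60):
    x0,y0,x1,y1=box; m=(c['frame'][y0:y1,x0:x1].max(2)<th).astype('uint8')
    n,l,st,ce=cv2.connectedComponentsWithStats(m); k=1+st[1:,4].argmax(); cnt,_=cv2.findContours((l==k).astype('uint8'),cv2.RETR_EXTERNAL,2)
    print(st[k],ce[k]+[x0,y0],cv2.minAreaRect(cnt[0])); return cv2.minAreaRect(cnt[0])[0]+np.array([x0,y0]),cv2.boxPoints(cv2.minAreaRect(cnt[0]))+[x0,y0]
g,b=blob(c,(290,80,340,180)); gs,_=blob(s,(405,225,450,260)); gd,_=blob(d,(270,260,310,290))
print('tri scene/side',tri(s,gs,d,gd),'wrist/side',tri(c,g,d,gd),'w/scene',tri(c,g,s,gs),'onz',onz(c,g,89.5))
print('grip box',np.array([onz(c,p,89.5) for p in b]).round(1))
for p in [(397,115),(387,177),(207,88),(205,140)]: print(p,onz(c,p,38).round(1))
for p in [(236,318),(367,316)]: print('tray',onz(c,p,69).round(1))
# tray fit from wrist0 : bright lip edges
```

```text
[15 82  2  1  2] [305.5 162. ] ((15.5, 82.0), (1.0, 0.0), 180.0)
[ 9 14 19  8 70] [423.01428571 242.55714286] ((18.299999237060547, 17.599998474121094), (18.657434463500977, 4.110960960388184), 18.43494987487793)
[12 10 16  8 67] [289.50746269 273.59701493] ((19.534481048583984, 13.586206436157227), (4.085297584533691, 16.526885986328125), 68.19859313964844)
tri scene/side (array([480.03398486, 185.50827269,  83.89195509]), np.float64(0.10919029729586932)) wrist/side (array([480.66135378, 170.2706668 ,  78.47973482]), np.float64(20.99585111085352)) w/scene (array([474.81890822, 174.10120731,  80.5271739 ]), np.float64(23.18805964868472)) onz [474.07642046 163.15697988  89.5       ]
grip box [[474.5 163.2  89.5]
 [474.5 163.2  89.5]
 [473.7 163.2  89.5]
 [473.7 163.2  89.5]]
(397, 115) [555.9 201.6  38. ]
(387, 177) [549.3 145.5  38. ]
(207, 88) [384.8 224.7  38. ]
(205, 140) [379.5 179.6  38. ]
tray [405.4  14.7  69. ]
tray [530.8  16.8  69. ]
```

Run:
```python
from h import *
import pickle
c=pickle.load(open('w2.pkl','rb'))
print(c['frame'][130,300:330].max(1))
m=(c['frame'][85:180,295:335].max(2)<95).astype('uint8')
n,l,st,ce=cv2.connectedComponentsWithStats(m); k=1+st[1:,4].argmax();cnt,_=cv2.findContours((l==k).astype('uint8'),cv2.RETR_EXTERNAL,2)
r=cv2.minAreaRect(cnt[0]);print(st[k],r); b=cv2.boxPoints(r)+[295,85]
P=np.array([onz(c,p,89.5) for p in b]);print(P.round(1),P.mean(0).round(1))
for i in range(2):
    e=P[i+1]-P[i]; print(np.linalg.norm(e).round(1),np.degrees(np.arctan2(e[1],e[0])).round(1))
```

```text
[189 187 193 214 121  65  66  70  72  72  72  74  73  74  74  73  72  73
  72  73  71  69  66  94 172 221 203 221 219 218]
[   6   16   26   64 1115] ((18.391199111938477, 47.558677673339844), (18.542556762695312, 62.59967041015625), 8.530766487121582)
[[469.3 163.1  89.5]
 [477.2 210.5  89.5]
 [491.4 208.4  89.5]
 [484.1 160.8  89.5]] [480.5 185.7  89.5]
48.0 80.6
14.4 -8.1
```

>>> send_rows:
  rows:
    - {"gripper":8.5,"dx":3.5,"dy":-0.2,"dz":3,"roll":4.5}
    - {"gripper":8.5,"dx":6.57,"dy":-0.45,"dz":7,"roll":9}
    - {"gripper":8.5,"dx":6.57,"dy":-0.45,"dz":12,"roll":9}
    - {"gripper":8.5,"dx":6.57,"dy":-0.45,"dz":16,"roll":9}
    - {"gripper":8.5,"dx":6.57,"dy":-0.45,"dz":18.9,"roll":9}
    - {"gripper":8.5,"dx":6.57,"dy":-0.45,"dz":18.9,"roll":9}
    - {"gripper":0,"dx":6.57,"dy":-0.45,"dz":18.9,"roll":9}
    - {"gripper":0,"dx":6.57,"dy":-0.45,"dz":18.9,"roll":9}
  newtons: 110

```text
time: 2.25
position: [482.2, 186.0, 63.2]
tool_rot: [179.8, -0.1, 81.0]
ft_force: [0.4, 0.1, 0.7]
width: 50.8
grip_force: 0.0
```

Run:
```python
from h import *
import pickle
C=pickle.load(open('C0.pkl','rb'));s,d,w=C['scene'],C['side'],C['wrist']
for z in (0,50,90): print('bottle',z,onz(d,(341,212),z).round())
print('blue tin',onz(w,(430,410),44).round(), onz(s,(225,280),30).round(), 'block',onz(w,(520,330),50).round())
print(robot.read_state()['qpos'].round(1))
# tray lip edges from wrist0: intensity edges along rows
g=cv2.cvtColor(w['frame'],cv2.COLOR_RGB2GRAY).astype(int)
for v in range(215,300,14):
    print(v,g[v,155:205:2],g[v,312:336:2])
```

```text
bottle 0 [ 751. -326.    0.]
bottle 50 [ 679. -239.   50.]
bottle 90 [ 621. -170.   90.]
blue tin [ 633. -195.   44.] [ 651. -234.   30.] block [ 706. -105.   50.]
[ 13.7   2.4 -11.5  75.9   0.  112.7]
215 [105 104 105 106 105 197 155 156 159 156 157 163 149  89  90  92  90  90
  91  92  91  91 202 200 207] [152 152 152 206 150 151 152 172 160 153 154 153]
229 [107 107 105 106 106 108 184 124 126 158 156 158 173 104  89  87  87  88
  87  87  88  88  98 142 147] [151 150 150 149 116 115 115 125 117 105 105 106]
243 [105 105 106 106 105 104 111 139 114 117 116 116 118 133  87  86  87  87
  86  87  86  85  85 123 141] [148 147 147 147 114 115 115 125 119 104 105 105]
257 [105 106 105 105 105 105 105 108 127 115 118 116 117 119 114  84  86  87
  86  84  86  85  84  92 138] [146 147 147 144 115 115 115 124 119 105 104 104]
271 [103  99 103 105 105 105 106 105 134 115 116 116 115 118 123  91  84  84
  84  86  84  85  89  87  87] [ 90  90  88 121 116 115 115 124 120 103 105 105]
285 [104 105 103 104 104 105 103 104 102 136 115 116 115 117 116 128  85  84
  84  84  83  85  85  85  84] [144 144 143 142 116 116 114 124 121 103 104 106]
299 [103 104 103 105 104 103 102 101 103 107 136  99  98  99 101 101 109  81
  62  63  66  84  84  83  85] [142 144 143 141 115 117 113 124 120 104 106 104]
```

>>> send_rows:
  rows:
    - {"gripper":0,"dx":0,"dy":0,"dz":0,"roll":0}
    - {"gripper":0,"dx":0,"dy":0,"dz":0,"roll":0}
    - {"gripper":0,"dx":0,"dy":0,"dz":0,"roll":0}
    - {"gripper":0,"dx":0,"dy":0,"dz":-0.6,"roll":0}
    - {"gripper":0,"dx":0,"dy":0,"dz":-2,"roll":0}
    - {"gripper":0,"dx":0,"dy":0,"dz":-4.5,"roll":0}
    - {"gripper":0,"dx":0,"dy":0,"dz":-7.5,"roll":0}
    - {"gripper":0,"dx":0,"dy":0,"dz":-9.5,"roll":0}
  newtons: 110

```text
time: 3.25
position: [480.7, 185.7, 157.3]
tool_rot: [180.0, -0.0, 81.0]
ft_force: [0.4, -0.1, -6.0]
width: 11.5
grip_force: 108.1
```

Run:
```python
from h import *
s=robot.read_state();print(s['position'],s['tool_rot'],s['width'],s['grip_force'],s['ft_force'])
c=cam('wrist'); save(c,'w3'); d=cam('side'); save(d,'d3')
a=c['frame'][:480,100:560]; b=cv2.resize(d['frame'][150:300,210:400],(340,268))
o=np.zeros((480,800,3),'uint8'); o[:,:460]=a; o[:268,460:]=b
cv2.imwrite('pics/m3.png',o[:,:,::-1])
```

```text
[480.71847711 185.72912105 157.28078875] [ 1.79961513e+02 -1.27469256e-02  8.10037324e+01] 11.53760931214717 108.09466614402481 [ 0.35430339 -0.147815   -6.02869325]
```

View pics/m3.png

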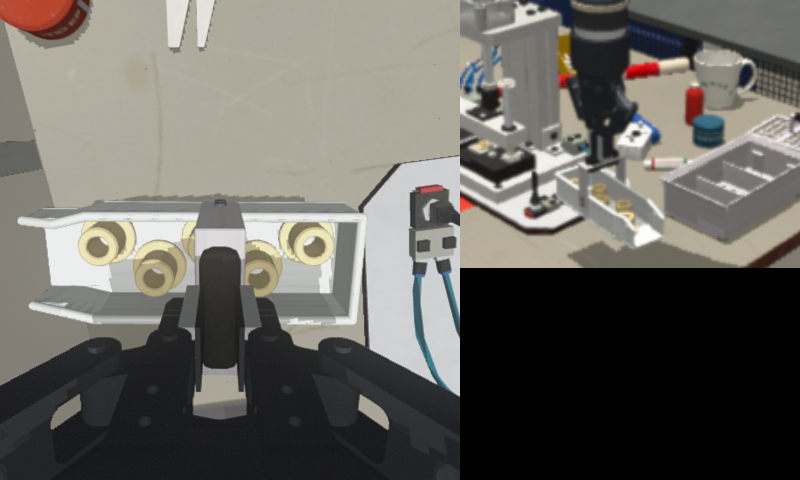

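>>> send_rows:
  rows:
    - {"gripper":0,"dx":-0.3,"dy":-0.15,"dz":0,"roll":-5}
    - {"gripper":0,"dx":-1.1,"dy":-0.6,"dz":0,"roll":-15}
    - {"gripper":0,"dx":-2.4,"dy":-1.3,"dz":0,"roll":-25}
    - {"gripper":0,"dx":-4.0,"dy":-2.1,"dz":0,"roll":-35}
    - {"gripper":0,"dx":-5.5,"dy":-2.9,"dz":0,"roll":-45}
    - {"gripper":0,"dx":-7.0,"dy":-3.7,"dz":0,"roll":-55}
    - {"gripper":0,"dx":-8.2,"dy":-4.4,"dz":0,"roll":-65}
    - {"gripper":0,"dx":-8.8,"dy":-4.7,"dz":0,"roll":-75}

```text
time: 4.35
position: [418.8, 105.6, 154.3]
tool_rot: [-179.9, -0.2, 156.3]
ft_force: [0.8, -1.0, -4.5]
width: 11.4
grip_force: 108.1
```

Run:
```python
from h import *
c=cam('wrist')
T=tool();p=T[:3,:3].T@(np.array([398,-25,156])-T[:3,3]);print(T.round(3),p.round(1))
f=c['frame'].astype(int); m=((f[:,:,0]-f[:,:,2]>35)&(f[:,:,0]>110)).astype('uint8'); m[:190]=0;m[330:]=0;m[:,:110]=0; m[:,460:]=0
n,l,st,ce=cv2.connectedComponentsWithStats(m)
for i in range(1,n):
    if st[i,4]>60: print(st[i],ce[i].round())
```

```text
[[-9.17000e-01  3.99000e-01 -3.00000e-03  4.18529e+02]
 [ 3.99000e-01  9.17000e-01 -1.00000e-03  1.05054e+02]
 [ 3.00000e-03 -2.00000e-03 -1.00000e+00  1.54401e+02]
 [ 0.00000e+00  0.00000e+00  0.00000e+00  1.00000e+00]] [ -33.  -127.5   -1.4]
[ 177  222   58   44 1877] [205. 242.]
[281 222  15  40 404] [288. 239.]
[ 378  223   55   43 1495] [406. 243.]
[ 232  241   53   56 2225] [257. 268.]
[ 345  241   36   57 1318] [362. 267.]
```

>>> send_rows:
  rows:
    - {"gripper":0,"dx":-0.1,"dy":-0.3,"dz":0,"roll":-10}
    - {"gripper":0,"dx":-0.3,"dy":-1.1,"dz":0,"roll":-20}
    - {"gripper":0,"dx":-0.6,"dy":-2.4,"dz":0,"roll":-30}
    - {"gripper":0,"dx":-1.0,"dy":-4.0,"dz":0,"roll":-40}
    - {"gripper":0,"dx":-1.4,"dy":-5.6,"dz":0,"roll":-50}
    - {"gripper":0,"dx":-1.8,"dy":-7.2,"dz":0,"roll":-60}
    - {"gripper":0,"dx":-2.2,"dy":-8.6,"dz":0,"roll":-70}
    - {"gripper":0,"dx":-2.5,"dy":-9.8,"dz":0,"roll":-80}

```text
time: 5.4
position: [402.6, 6.1, 154.7]
tool_rot: [179.9, -0.0, -123.8]
ft_force: [0.0, -0.0, -5.9]
width: 11.3
grip_force: 108.1
```

```bash
cat >> h.py <<'E'
def bushes(c):
    f=c['frame'].astype(int); m=((f[:,:,0]-f[:,:,2]>35)&(f[:,:,0]>100)).astype('uint8'); m[:190]=0;m[330:]=0;m[:,:90]=0; m[:,460:]=0
    n,l,st,ce=cv2.connectedComponentsWithStats(m)
    for i in range(1,n):
        if st[i,4]>60: print('bush',st[i],ce[i].round())
def go(x,y,z,yaw):
    T=tool();p=T[:3,:3].T@(np.array([x,y,z])-T[:3,3]);s=robot.read_state()
    print('t',s['time'],'pos',T[:3,3].round(1),'rot',np.array(s['tool_rot']).round(2),'delta tool cm',(p/10).round(2),'roll',round(-(yaw-s['tool_rot'][2]),1),'q',s['qpos'].round(0))
E
python3 - <<'E'
from h import *
go(398,-25,150,-89)
bushes(cam('wrist'))
E
```

```text
t 5.4 pos [402.6   6.1 154.7] rot [ 1.7989e+02 -4.0000e-02 -1.2383e+02] delta tool cm [ 2.84 -1.35  0.47] roll -34.8 q [ -9. -16. -18.  88.   0. -65.]
bush [ 177  222   57   43 1386] [205. 243.]
bush [281 222  15  40 400] [288. 239.]
bush [ 378  222   55   43 1387] [405. 243.]
bush [ 232  241   53   56 1715] [257. 268.]
bush [ 345  241   37   57 1150] [363. 267.]
```

>>> send_rows:
  rows:
    - {"gripper":0,"dx":0.2,"dy":-0.1,"dz":0.1,"roll":-9}
    - {"gripper":0,"dx":0.7,"dy":-0.3,"dz":0.3,"roll":-18}
    - {"gripper":0,"dx":1.3,"dy":-0.6,"dz":0.5,"roll":-27}
    - {"gripper":0,"dx":2.0,"dy":-0.9,"dz":0.7,"roll":-33}
    - {"gripper":0,"dx":2.6,"dy":-1.2,"dz":0.9,"roll":-34.8}
    - {"gripper":0,"dx":2.84,"dy":-1.35,"dz":1.0,"roll":-34.8}
    - {"gripper":0,"dx":2.84,"dy":-1.35,"dz":1.0,"roll":-34.8}
    - {"gripper":0,"dx":2.84,"dy":-1.35,"dz":1.0,"roll":-34.8}

```text
time: 6.45
position: [398.6, -24.3, 145.8]
tool_rot: [180.0, 0.0, -89.3]
ft_force: [0.5, 0.3, -5.0]
width: 11.9
grip_force: 108.1
```

Run:
```python
from h import *
go(398,-25,146,-89)
c=cam('wrist');bushes(c);s=cam('scene')
o=np.zeros((480,800,3),'uint8'); o[:,:]=0; o[:,:460]=c['frame'][:,90:550]; o[:255,460:]=cv2.resize(s['frame'][150:270,210:370],(340,255))
cv2.imwrite('pics/m4.png',o[:,:,::-1])
```

```text
t 6.45 pos [398.6 -24.3 145.8] rot [ 1.7999e+02  2.0000e-02 -8.9250e+01] delta tool cm [ 0.07  0.06 -0.02] roll -0.3 q [ -13.  -17.  -19.   87.    0. -104.]
bush [ 177  222   57   42 1379] [205. 242.]
bush [281 222  15  39 391] [288. 239.]
bush [ 377  223   55   41 1318] [405. 242.]
bush [ 345  239   36   57 1060] [363. 265.]
bush [ 232  240   53   56 1697] [257. 267.]
```

View pics/m4.png

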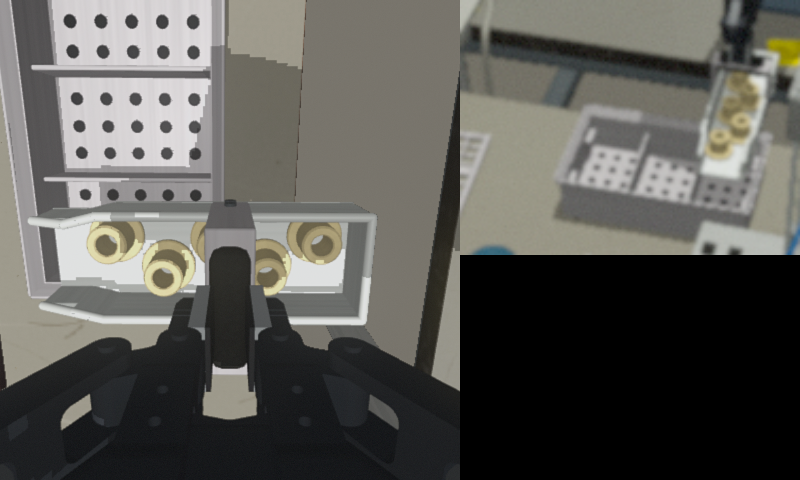

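>>> send_rows:
  rows:
    - {"gripper":0,"dx":0,"dy":3.5,"dz":0,"roll":0}
    - {"gripper":0,"dx":0,"dy":5.5,"dz":0,"roll":0}
    - {"gripper":0,"dx":0,"dy":6.5,"dz":0,"roll":0}
    - {"gripper":0,"dx":0,"dy":6.9,"dz":0,"roll":0}
    - {"gripper":0,"dx":0,"dy":7,"dz":0,"roll":0}
    - {"gripper":0,"dx":0,"dy":7,"dz":0,"roll":0}
    - {"gripper":0,"dx":0,"dy":7,"dz":0,"roll":0}
    - {"gripper":0,"dx":0,"dy":7,"dz":0,"roll":0}

```text
time: 7.55
position: [328.8, -25.6, 145.9]
tool_rot: [180.0, 0.0, -89.2]
ft_force: [0.3, -0.1, -5.7]
width: 11.8
grip_force: 108.3
```

Run:
```python
from h import *
go(398,-25,146,-89)
bushes(cam('wrist'))
```

```text
t 7.55 pos [328.8 -25.6 145.9] rot [ 1.7999e+02  1.0000e-02 -8.9190e+01] delta tool cm [ 0.04 -6.92 -0.01] roll -0.2 q [ -16.  -28.  -27.   91.    0. -107.]
bush [ 155  222  108   74 3390] [211. 257.]
bush [257 222  38  44 976] [275. 242.]
bush [ 355  222   54   42 1331] [381. 241.]
bush [345 244  13  41 351] [350. 265.]
```

>>> send_rows:
  rows:
    - {"gripper":0,"dx":0,"dy":-0.5,"dz":0,"roll":0}
    - {"gripper":0,"dx":0,"dy":-1.5,"dz":0,"roll":0}
    - {"gripper":0,"dx":0,"dy":-3,"dz":0,"roll":0}
    - {"gripper":0,"dx":0,"dy":-4.7,"dz":0,"roll":0}
    - {"gripper":0,"dx":0,"dy":-6.1,"dz":0,"roll":0}
    - {"gripper":0,"dx":0,"dy":-7,"dz":0,"roll":0}
    - {"gripper":0,"dx":0,"dy":-7.4,"dz":0,"roll":0}
    - {"gripper":0,"dx":0,"dy":-7.5,"dz":0,"roll":0}

```text
time: 8.6
position: [403.5, -24.5, 145.8]
tool_rot: [180.0, 0.0, -89.2]
ft_force: [-0.4, 0.0, -4.7]
width: 11.8
grip_force: 108.4
```

>>> send_rows:
  rows:
    - {"gripper":0,"dx":0,"dy":4.5,"dz":0,"roll":0}
    - {"gripper":0,"dx":0,"dy":6.5,"dz":0,"roll":0}
    - {"gripper":0,"dx":0,"dy":7.3,"dz":0,"roll":0}
    - {"gripper":0,"dx":0,"dy":7.5,"dz":0,"roll":0}
    - {"gripper":0,"dx":0,"dy":7.5,"dz":0,"roll":0}
    - {"gripper":0,"dx":0,"dy":7.5,"dz":0,"roll":0}
    - {"gripper":0,"dx":0,"dy":7.5,"dz":0,"roll":0}
    - {"gripper":0,"dx":0,"dy":7.5,"dz":0,"roll":0}

```text
time: 9.6
position: [328.7, -25.6, 145.8]
tool_rot: [180.0, 0.0, -89.2]
ft_force: [-0.6, -0.3, -3.9]
width: 11.6
grip_force: 108.6
```

Run:
```python
from h import *
go(398,-25,146,-89)
c=cam('wrist');save(c,'w5');bushes(c)
```

```text
t 9.6 pos [328.7 -25.6 145.8] rot [ 1.7998e+02  1.0000e-02 -8.9190e+01] delta tool cm [ 0.03 -6.93 -0.02] roll -0.2 q [ -16.  -28.  -27.   91.    0. -107.]
bush [111 200  37  43 870] [128. 221.]
bush [ 168  222  103   72 3101] [217. 255.]
bush [346 222  26  43 638] [359. 241.]
bush [266 239  29  55 844] [279. 263.]
```

Run:
```python
from h import *
c=cv2.imread('pics/w5.png')[:,:,::-1];s=cam('scene');d=cam('side')
o=np.zeros((600,800,3),'uint8'); o[:480,:400]=c[:,60:460]; o[:300,400:]=cv2.resize(s['frame'][180:270,240:360],(400,300),interpolation=cv2.INTER_CUBIC); o[300:,400:]=cv2.resize(d['frame'][210:300,310:430],(400,300),interpolation=cv2.INTER_CUBIC)
cv2.imwrite('pics/m5.png',o[:,:,::-1])
```

```text
(no output)
```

View pics/m5.png

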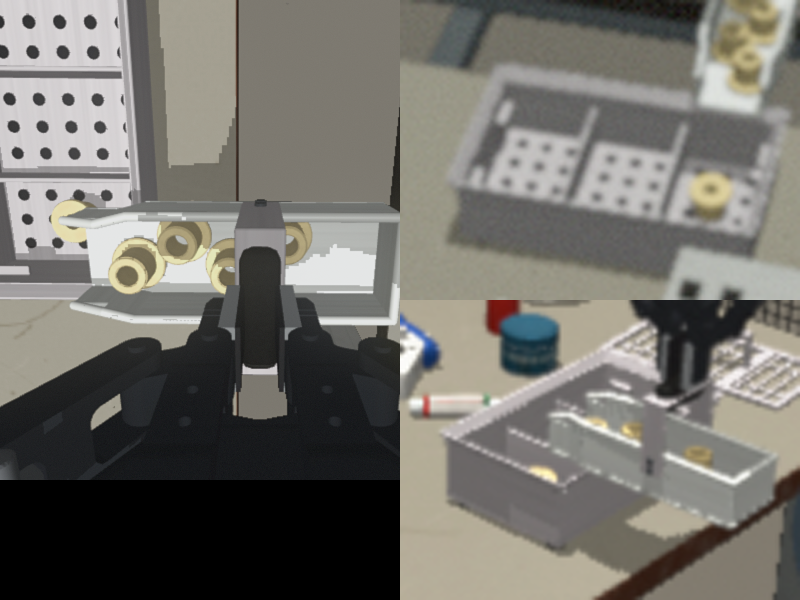

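>>> send_rows:
  rows:
    - {"gripper":0,"dx":0.5,"dy":-0.5,"dz":0,"roll":0}
    - {"gripper":0,"dx":1.5,"dy":-1.5,"dz":0,"roll":0}
    - {"gripper":0,"dx":2.8,"dy":-3,"dz":0,"roll":0}
    - {"gripper":0,"dx":4.3,"dy":-4.7,"dz":0,"roll":0}
    - {"gripper":0,"dx":5.6,"dy":-6.1,"dz":0,"roll":0}
    - {"gripper":0,"dx":6.4,"dy":-7,"dz":0,"roll":0}
    - {"gripper":0,"dx":6.8,"dy":-7.4,"dz":0,"roll":0}
    - {"gripper":0,"dx":6.9,"dy":-7.6,"dz":0,"roll":0}

```text
time: 10.75
position: [405.5, -93.7, 145.8]
tool_rot: [180.0, 0.0, -89.2]
ft_force: [0.0, 0.3, -4.6]
width: 11.3
grip_force: 108.6
```

Run:
```python
from h import *
go(404,-94,146,-89)
bushes(cam('wrist'))
```

```text
t 10.75 pos [405.5 -93.7 145.8] rot [ 1.7996e+02  2.0000e-02 -8.9210e+01] delta tool cm [ 0.03  0.15 -0.02] roll -0.2 q [ -22.  -14.  -17.   87.    0. -113.]
bush [ 168  222  103   72 3066] [216. 255.]
bush [346 222  26  43 633] [359. 240.]
bush [266 239  28  55 821] [279. 263.]
bush [232 324  25   5  89] [244. 326.]
```

>>> send_rows:
  rows:
    - {"gripper":0,"dx":0,"dy":4.8,"dz":0,"roll":0}
    - {"gripper":0,"dx":0,"dy":6.8,"dz":0,"roll":0}
    - {"gripper":0,"dx":0,"dy":7.5,"dz":0,"roll":0}
    - {"gripper":0,"dx":0,"dy":7.7,"dz":0,"roll":0}
    - {"gripper":0,"dx":0,"dy":7.7,"dz":0,"roll":0}
    - {"gripper":0,"dx":0,"dy":7.7,"dz":0,"roll":0}
    - {"gripper":0,"dx":0,"dy":7.7,"dz":0,"roll":0}
    - {"gripper":0,"dx":0,"dy":7.7,"dz":0,"roll":0}

```text
time: 11.8
position: [328.7, -94.6, 145.9]
tool_rot: [180.0, 0.0, -89.2]
ft_force: [0.4, -0.1, -4.7]
width: 11.5
grip_force: 108.8
```

```bash
cat >> h.py <<'E'
def traybush():
    s=cam('scene'); f=s['frame'].astype(int)[180:275,240:365]; m=((f[:,:,0]-f[:,:,2]>35)&(f[:,:,0]>100)).astype('uint8')
    n,l,st,ce=cv2.connectedComponentsWithStats(m)
    for i in range(1,n):
        if st[i,4]>8: print('scene blob',st[i],ce[i].round()+[240,180],onz(s,ce[i]+[240,180],22).round())
E
python3 - <<'E'
from h import *
go(404,-94,146,-89)
bushes(cam('wrist')); traybush()
E
```

```text
t 11.8 pos [328.7 -94.6 145.9] rot [ 1.7999e+02  1.0000e-02 -8.9190e+01] delta tool cm [ 0.05 -7.53 -0.01] roll -0.2 q [ -27.  -26.  -26.   90.    0. -118.]
bush [ 121  222  118   59 3342] [178. 249.]
bush [277 222  18  41 517] [286. 239.]
bush [ 233  243   53   56 1864] [258. 269.]
bush [122 290  41  39 697] [139. 313.]
scene blob [ 65   0  20  31 350] [313. 194.] [ 308. -115.   22.]
scene blob [114   0  11   2  20] [359. 180.] [227.  -7.  22.]
scene blob [ 87  52  12  13 117] [333. 238.] [454. -29.  22.]
```

>>> send_rows:
  rows:
    - {"gripper":0,"dx":0,"dy":-0.5,"dz":0,"roll":0}
    - {"gripper":0,"dx":0,"dy":-1.5,"dz":0,"roll":0}
    - {"gripper":0,"dx":0,"dy":-3,"dz":0,"roll":0}
    - {"gripper":0,"dx":0,"dy":-4.7,"dz":0,"roll":0}
    - {"gripper":0,"dx":0,"dy":-6.1,"dz":0,"roll":0}
    - {"gripper":0,"dx":0,"dy":-7,"dz":0,"roll":0}
    - {"gripper":0,"dx":0,"dy":-7.4,"dz":0,"roll":0}
    - {"gripper":0,"dx":0,"dy":-7.5,"dz":0,"roll":0}

```text
time: 12.9
position: [403.5, -93.5, 145.8]
tool_rot: [180.0, 0.0, -89.2]
ft_force: [-0.2, -0.3, -4.7]
width: 11.7
grip_force: 108.8
```

>>> send_rows:
  rows:
    - {"gripper":0,"dx":0,"dy":3.5,"dz":0,"roll":0}
    - {"gripper":0,"dx":0,"dy":5.5,"dz":0,"roll":0}
    - {"gripper":0,"dx":0,"dy":6.7,"dz":0,"roll":0}
    - {"gripper":0,"dx":0,"dy":7.2,"dz":0,"roll":0}
    - {"gripper":0,"dx":0,"dy":7.5,"dz":0,"roll":0}
    - {"gripper":0,"dx":0,"dy":7.5,"dz":0,"roll":0}
    - {"gripper":0,"dx":0,"dy":7.5,"dz":0,"roll":0}
    - {"gripper":0,"dx":0,"dy":7.5,"dz":0,"roll":0}

```text
time: 13.9
position: [328.8, -94.6, 145.9]
tool_rot: [180.0, 0.0, -89.2]
ft_force: [-0.3, 0.5, -4.7]
width: 11.7
grip_force: 109.0
```

Run:
```python
from h import *
go(404,-94,146,-89)
bushes(cam('wrist')); traybush()
```

```text
t 13.9 pos [328.8 -94.6 145.9] rot [ 1.7999e+02  1.0000e-02 -8.9190e+01] delta tool cm [ 0.04 -7.52 -0.02] roll -0.2 q [ -27.  -26.  -26.   90.    0. -118.]
bush [ 100  204   46   41 1073] [122. 225.]
bush [ 155  221  140   78 4513] [225. 254.]
bush [122 290  41  39 676] [139. 313.]
scene blob [ 64   0  19  24 272] [313. 192.] [ 302. -117.   22.]
scene blob [114   0  11   2  20] [359. 180.] [227.  -7.  22.]
scene blob [61 52 11 10 85] [306. 237.] [467. -94.  22.]
scene blob [ 87  52  12  13 119] [333. 238.] [455. -29.  22.]
```

>>> send_rows:
  rows:
    - {"gripper":0,"dx":0.5,"dy":-0.5,"dz":0,"roll":0}
    - {"gripper":0,"dx":1.5,"dy":-1.5,"dz":0,"roll":0}
    - {"gripper":0,"dx":2.8,"dy":-3,"dz":0,"roll":0}
    - {"gripper":0,"dx":4.3,"dy":-4.7,"dz":0,"roll":0}
    - {"gripper":0,"dx":5.6,"dy":-6.1,"dz":0,"roll":0}
    - {"gripper":0,"dx":6.4,"dy":-7,"dz":0,"roll":0}
    - {"gripper":0,"dx":6.8,"dy":-7.4,"dz":0,"roll":0}
    - {"gripper":0,"dx":6.8,"dy":-7.5,"dz":0,"roll":0}

```text
time: 15.0
position: [404.4, -161.6, 145.8]
tool_rot: [180.0, 0.0, -89.2]
ft_force: [-0.6, 0.3, -4.1]
width: 11.4
grip_force: 109.0
```

>>> send_rows:
  rows:
    - {"gripper":0,"dx":0,"dy":4.0,"dz":0,"roll":0}
    - {"gripper":0,"dx":0,"dy":6.0,"dz":0,"roll":0}
    - {"gripper":0,"dx":0,"dy":7.0,"dz":0,"roll":0}
    - {"gripper":0,"dx":0,"dy":7.4,"dz":0,"roll":0}
    - {"gripper":0,"dx":0,"dy":7.5,"dz":0,"roll":0}
    - {"gripper":0,"dx":0,"dy":7.5,"dz":0,"roll":0}
    - {"gripper":0,"dx":0,"dy":7.5,"dz":0,"roll":0}
    - {"gripper":0,"dx":0,"dy":7.5,"dz":0,"roll":0}

```text
time: 16.0
position: [329.7, -162.6, 145.8]
tool_rot: [180.0, 0.0, -89.2]
ft_force: [0.6, 0.6, -4.4]
width: 11.7
grip_force: 109.1
```

Run:
```python
from h import *
go(404,-163,146,-89)
bushes(cam('wrist')); traybush()
```

```text
t 16.0 pos [ 329.7 -162.6  145.8] rot [ 1.7999e+02  1.0000e-02 -8.9180e+01] delta tool cm [ 0.15 -7.43 -0.02] roll -0.2 q [ -37.  -22.  -23.   89.    0. -128.]
bush [ 171  222  101   72 3206] [217. 256.]
bush [ 113  226   63   44 1597] [143. 248.]
bush [113 290  44  39 855] [132. 311.]
scene blob [ 34   0  19  27 291] [283. 194.] [ 328. -191.   22.]
scene blob [114   0  11   2  20] [359. 180.] [227.  -7.  22.]
scene blob [61 52 11 11 84] [306. 237.] [467. -94.  22.]
scene blob [ 87  52  13  13 118] [333. 238.] [454. -29.  22.]
```

>>> send_rows:
  rows:
    - {"gripper":0,"dx":0,"dy":-0.5,"dz":0,"roll":0}
    - {"gripper":0,"dx":0,"dy":-1.5,"dz":0,"roll":0}
    - {"gripper":0,"dx":0,"dy":-3,"dz":0,"roll":0}
    - {"gripper":0,"dx":0,"dy":-4.7,"dz":0,"roll":0}
    - {"gripper":0,"dx":0,"dy":-6.1,"dz":0,"roll":0}
    - {"gripper":0,"dx":0,"dy":-7,"dz":0,"roll":0}
    - {"gripper":0,"dx":0,"dy":-7.4,"dz":0,"roll":0}
    - {"gripper":0,"dx":0,"dy":-7.5,"dz":0,"roll":0}

```text
time: 17.1
position: [404.5, -161.5, 145.8]
tool_rot: [180.0, 0.0, -89.2]
ft_force: [-0.5, -0.2, -3.5]
width: 11.8
grip_force: 109.1
```

>>> send_rows:
  rows:
    - {"gripper":0,"dx":0,"dy":3.5,"dz":0,"roll":0}
    - {"gripper":0,"dx":0,"dy":5.5,"dz":0,"roll":0}
    - {"gripper":0,"dx":0,"dy":6.7,"dz":0,"roll":0}
    - {"gripper":0,"dx":0,"dy":7.2,"dz":0,"roll":0}
    - {"gripper":0,"dx":0,"dy":7.5,"dz":0,"roll":0}
    - {"gripper":0,"dx":0,"dy":7.5,"dz":0,"roll":0}
    - {"gripper":0,"dx":0,"dy":7.5,"dz":0,"roll":0}
    - {"gripper":0,"dx":0,"dy":7.5,"dz":0,"roll":0}

```text
time: 18.1
position: [329.7, -162.6, 145.9]
tool_rot: [180.0, 0.0, -89.2]
ft_force: [0.2, 0.5, -3.6]
width: 11.3
grip_force: 109.2
```

Run:
```python
from h import *
go(404,-163,146,-89)
bushes(cam('wrist')); traybush()
```

```text
t 18.1 pos [ 329.7 -162.6  145.9] rot [ 1.7999e+02  1.0000e-02 -8.9180e+01] delta tool cm [ 0.15 -7.43 -0.02] roll -0.2 q [ -37.  -22.  -23.   89.    0. -128.]
bush [ 90 196  25  41 864] [100. 216.]
bush [ 142  221  108   66 3237] [192. 252.]
bush [113 290  44  39 833] [132. 311.]
scene blob [114   0  11   2  20] [359. 180.] [227.  -7.  22.]
scene blob [ 38   2  14  21 192] [285. 192.] [ 320. -189.   22.]
scene blob [61 52 11 11 85] [306. 237.] [467. -94.  22.]
scene blob [ 87  52  12  13 119] [333. 238.] [454. -29.  22.]
scene blob [30 54  9  3 15] [274. 235.] [ 481. -171.   22.]
```

>>> send_rows:
  rows:
    - {"gripper":0,"dx":-0.1,"dy":-0.4,"dz":0,"roll":0}
    - {"gripper":0,"dx":-0.2,"dy":-1.2,"dz":0,"roll":0}
    - {"gripper":0,"dx":-0.4,"dy":-2.3,"dz":0,"roll":0}
    - {"gripper":0,"dx":-0.6,"dy":-3.5,"dz":0,"roll":0}
    - {"gripper":0,"dx":-0.8,"dy":-4.6,"dz":0,"roll":0}
    - {"gripper":0,"dx":-0.8,"dy":-5.3,"dz":0,"roll":0}
    - {"gripper":0,"dx":-0.8,"dy":-5.6,"dz":0,"roll":0}
    - {"gripper":0,"dx":-0.8,"dy":-5.6,"dz":0,"roll":0}

```text
time: 19.2
position: [385.4, -153.9, 145.9]
tool_rot: [180.0, 0.0, -89.2]
ft_force: [-0.2, -0.1, -3.6]
width: 11.9
grip_force: 109.2
```

>>> send_rows:
  rows:
    - {"gripper":0,"dx":0,"dy":3.5,"dz":0,"roll":0}
    - {"gripper":0,"dx":0,"dy":5.0,"dz":0,"roll":0}
    - {"gripper":0,"dx":0,"dy":5.8,"dz":0,"roll":0}
    - {"gripper":0,"dx":0,"dy":6,"dz":0,"roll":0}
    - {"gripper":0,"dx":0,"dy":6,"dz":0,"roll":0}
    - {"gripper":0,"dx":0,"dy":6,"dz":0,"roll":0}
    - {"gripper":0,"dx":0,"dy":6,"dz":0,"roll":0}
    - {"gripper":0,"dx":0,"dy":6,"dz":0,"roll":0}

```text
time: 20.2
position: [325.6, -154.6, 145.9]
tool_rot: [180.0, 0.0, -89.2]
ft_force: [1.1, 0.1, -3.5]
width: 11.6
grip_force: 109.3
```

Run:
```python
from h import *
go(404,-163,146,-89)
c=cam('wrist');save(c,'w6');bushes(c); traybush()
```

```text
t 20.2 pos [ 325.6 -154.6  145.9] rot [ 1.7999e+02  1.0000e-02 -8.9180e+01] delta tool cm [ 0.95 -7.83 -0.01] roll -0.2 q [ -36.  -23.  -24.   89.    0. -127.]
bush [ 90 190  18  36 539] [ 97. 206.]
bush [ 175  222   57   46 1478] [203. 244.]
bush [137 227   9  13  82] [141. 233.]
bush [106 280  45  39 976] [126. 297.]
scene blob [114   0  11   2  20] [359. 180.] [227.  -7.  22.]
scene blob [ 41   3  12  13 111] [287. 189.] [ 310. -186.   22.]
scene blob [ 41  39  11  13 105] [286. 224.] [ 437. -152.   22.]
scene blob [61 52 11 11 85] [306. 237.] [467. -94.  22.]
scene blob [ 87  52  12  13 116] [333. 238.] [454. -30.  22.]
scene blob [30 54  9  3 15] [274. 235.] [ 481. -171.   22.]
```

>>> send_rows:
  rows:
    - {"gripper":0,"dx":-0.5,"dy":-0.4,"dz":0,"roll":0}
    - {"gripper":0,"dx":-1.5,"dy":-1.2,"dz":0,"roll":0}
    - {"gripper":0,"dx":-2.8,"dy":-2.3,"dz":0,"roll":0}
    - {"gripper":0,"dx":-4.3,"dy":-3.5,"dz":0,"roll":0}
    - {"gripper":0,"dx":-5.6,"dy":-4.5,"dz":0,"roll":0}
    - {"gripper":0,"dx":-6.5,"dy":-5.1,"dz":0,"roll":0}
    - {"gripper":0,"dx":-6.9,"dy":-5.3,"dz":0,"roll":0}
    - {"gripper":0,"dx":-7.0,"dy":-5.3,"dz":0,"roll":0}

```text
time: 21.3
position: [377.4, -83.8, 145.9]
tool_rot: [180.0, -0.0, -89.2]
ft_force: [0.2, 0.6, -3.5]
width: 11.9
grip_force: 109.3
```

>>> send_rows:
  rows:
    - {"gripper":0,"dx":0,"dy":3.5,"dz":0,"roll":0}
    - {"gripper":0,"dx":0,"dy":5.0,"dz":0,"roll":0}
    - {"gripper":0,"dx":0,"dy":5.6,"dz":0,"roll":0}
    - {"gripper":0,"dx":0,"dy":5.8,"dz":0,"roll":0}
    - {"gripper":0,"dx":0,"dy":5.8,"dz":0,"roll":0}
    - {"gripper":0,"dx":0,"dy":5.8,"dz":0,"roll":0}
    - {"gripper":0,"dx":0,"dy":5.8,"dz":0,"roll":0}
    - {"gripper":0,"dx":0,"dy":5.8,"dz":0,"roll":0}

```text
time: 22.3
position: [319.5, -84.7, 145.9]
tool_rot: [180.0, 0.0, -89.2]
ft_force: [-0.4, -0.8, -3.2]
width: 11.8
grip_force: 109.3
```

Run:
```python
from h import *
go(404,-163,146,-89)
c=cam('wrist');save(c,'w7');bushes(c); traybush()
```

```text
t 22.3 pos [319.5 -84.7 145.9] rot [ 1.7999e+02  1.0000e-02 -8.9190e+01] delta tool cm [ 7.94 -8.34 -0.02] roll -0.2 q [ -27.  -28.  -27.   91.   -0. -117.]
bush [  90  190   47   42 1328] [112. 209.]
bush [ 157  222   59   49 1609] [186. 246.]
bush [108 278  40  39 901] [126. 295.]
scene blob [114   0  11   2  20] [359. 180.] [227.  -7.  22.]
scene blob [ 70   9  12  13 107] [315. 196.] [ 315. -107.   22.]
scene blob [ 42  39   9  13 103] [286. 225.] [ 438. -152.   22.]
scene blob [61 52 11 11 85] [306. 237.] [467. -94.  22.]
scene blob [ 87  52  12  13 118] [333. 238.] [454. -29.  22.]
scene blob [30 54  9  3 14] [273. 235.] [ 482. -171.   22.]
```

>>> send_rows:
  rows:
    - {"gripper":0,"dx":0,"dy":-0.4,"dz":0,"roll":0}
    - {"gripper":0,"dx":0,"dy":-1.2,"dz":0,"roll":0}
    - {"gripper":0,"dx":0,"dy":-2.4,"dz":0,"roll":0}
    - {"gripper":0,"dx":0,"dy":-3.8,"dz":0,"roll":0}
    - {"gripper":0,"dx":0,"dy":-5,"dz":0,"roll":0}
    - {"gripper":0,"dx":0,"dy":-5.8,"dz":0,"roll":0}
    - {"gripper":0,"dx":0,"dy":-6.1,"dz":0,"roll":0}
    - {"gripper":0,"dx":0,"dy":-6.1,"dz":0,"roll":0}

```text
time: 23.4
position: [380.4, -83.9, 145.9]
tool_rot: [180.0, 0.0, -89.2]
ft_force: [0.4, -0.1, -4.0]
width: 11.5
grip_force: 109.3
```

>>> send_rows:
  rows:
    - {"gripper":0,"dx":0,"dy":3.7,"dz":0,"roll":0}
    - {"gripper":0,"dx":0,"dy":5.3,"dz":0,"roll":0}
    - {"gripper":0,"dx":0,"dy":6,"dz":0,"roll":0}
    - {"gripper":0,"dx":0,"dy":6.1,"dz":0,"roll":0}
    - {"gripper":0,"dx":0,"dy":6.1,"dz":0,"roll":0}
    - {"gripper":0,"dx":0,"dy":6.1,"dz":0,"roll":0}
    - {"gripper":0,"dx":0,"dy":6.1,"dz":0,"roll":0}
    - {"gripper":0,"dx":0,"dy":6.1,"dz":0,"roll":0}

```text
time: 24.4
position: [319.5, -84.7, 145.9]
tool_rot: [180.0, 0.0, -89.2]
ft_force: [0.1, 0.3, -4.1]
width: 11.6
grip_force: 109.3
```

Run:
```python
from h import *
go(404,-163,146,-89)
c=cam('wrist');save(c,'w8');bushes(c); traybush()
```

```text
t 24.4 pos [319.5 -84.7 145.9] rot [ 1.7999e+02  1.0000e-02 -8.9190e+01] delta tool cm [ 7.94 -8.34 -0.02] roll -0.2 q [ -27.  -28.  -27.   91.   -0. -117.]
bush [  90  190   47   42 1328] [112. 209.]
bush [ 128  223   62   47 1481] [159. 248.]
bush [108 278  40  39 903] [126. 295.]
scene blob [114   0  11   2  20] [359. 180.] [227.  -7.  22.]
scene blob [ 67  13  13  14 118] [313. 200.] [ 333. -108.   22.]
scene blob [ 42  39  10  13 105] [286. 224.] [ 438. -152.   22.]
scene blob [61 52 10 11 85] [306. 237.] [467. -94.  22.]
scene blob [ 87  52  12  13 117] [333. 238.] [454. -29.  22.]
scene blob [31 54  8  3 13] [274. 235.] [ 482. -170.   22.]
```

>>> send_rows:
  rows:
    - {"gripper":0,"dx":0,"dy":-0.4,"dz":0,"roll":0}
    - {"gripper":0,"dx":0,"dy":-1.1,"dz":0,"roll":0}
    - {"gripper":0,"dx":0,"dy":-2.1,"dz":0,"roll":0}
    - {"gripper":0,"dx":0,"dy":-3.2,"dz":0,"roll":0}
    - {"gripper":0,"dx":0,"dy":-4.1,"dz":0,"roll":0}
    - {"gripper":0,"dx":0,"dy":-4.7,"dz":0,"roll":0}
    - {"gripper":0,"dx":0,"dy":-4.9,"dz":0,"roll":0}
    - {"gripper":0,"dx":0,"dy":-4.9,"dz":0,"roll":0}

```text
time: 25.5
position: [368.3, -84.1, 145.9]
tool_rot: [180.0, 0.0, -89.2]
ft_force: [0.5, 0.8, -2.9]
width: 11.5
grip_force: 109.3
```

>>> send_rows:
  rows:
    - {"gripper":0,"dx":0,"dy":3.8,"dz":0,"roll":0}
    - {"gripper":0,"dx":0,"dy":5.3,"dz":0,"roll":0}
    - {"gripper":0,"dx":0,"dy":5.8,"dz":0,"roll":0}
    - {"gripper":0,"dx":0,"dy":5.8,"dz":0,"roll":0}
    - {"gripper":0,"dx":0,"dy":5.8,"dz":0,"roll":0}
    - {"gripper":0,"dx":0,"dy":5.8,"dz":0,"roll":0}
    - {"gripper":0,"dx":0,"dy":5.8,"dz":0,"roll":0}
    - {"gripper":0,"dx":0,"dy":5.8,"dz":0,"roll":0}

```text
time: 26.5
position: [310.5, -84.9, 145.8]
tool_rot: [180.0, 0.0, -89.2]
ft_force: [-1.2, -0.1, -3.2]
width: 11.4
grip_force: 109.4
```

Run:
```python
from h import *
go(404,-163,146,-89)
c=cam('wrist');save(c,'w8');bushes(c); traybush()
```

```text
t 26.5 pos [310.5 -84.9 145.8] rot [ 1.7999e+02  1.0000e-02 -8.9190e+01] delta tool cm [ 7.95 -9.24 -0.02] roll -0.2 q [ -27.  -29.  -28.   91.    0. -118.]
bush [  90  190   35   42 1146] [106. 210.]
bush [141 201  22   9 136] [152. 204.]
bush [  97  278   42   39 1092] [116. 296.]
bush [449 292  11  38 133] [456. 319.]
scene blob [114   0  11   2  20] [359. 180.] [227.  -7.  22.]
scene blob [ 42  39  10  13 105] [286. 224.] [ 438. -152.   22.]
scene blob [ 61  38  17  25 200] [309. 229.] [440. -92.  22.]
scene blob [ 87  52  12  13 117] [333. 238.] [454. -29.  22.]
scene blob [30 54  9  3 14] [274. 235.] [ 481. -171.   22.]
```

>>> send_rows:
  rows:
    - {"gripper":0,"dx":0,"dy":0.3,"dz":-1.5,"roll":0}
    - {"gripper":0,"dx":-2.0,"dy":-1.3,"dz":-2,"roll":0}
    - {"gripper":0,"dx":-6,"dy":-4,"dz":-2,"roll":0}
    - {"gripper":0,"dx":-11,"dy":-7.2,"dz":-2,"roll":0}
    - {"gripper":0,"dx":-16,"dy":-10.3,"dz":-2,"roll":0}
    - {"gripper":0,"dx":-20,"dy":-12.8,"dz":-1.5,"roll":0}
    - {"gripper":0,"dx":-22.3,"dy":-14.3,"dz":0.5,"roll":0}
    - {"gripper":0,"dx":-22.3,"dy":-14.3,"dz":3,"roll":0}

```text
time: 27.6
position: [452.3, 142.0, 117.0]
tool_rot: [-179.8, 0.1, -89.0]
ft_force: [-0.2, -0.5, -3.5]
width: 11.9
grip_force: 109.4
```

>>> send_rows:
  rows:
    - {"gripper":0,"dx":0,"dy":0,"dz":2,"roll":0}
    - {"gripper":0,"dx":0,"dy":0,"dz":3.5,"roll":0}
    - {"gripper":0,"dx":0,"dy":0,"dz":4.6,"roll":0}
    - {"gripper":0,"dx":0,"dy":0,"dz":5.1,"roll":0}
    - {"gripper":0,"dx":0,"dy":0,"dz":5.3,"roll":0}
    - {"gripper":0,"dx":0,"dy":0,"dz":5.4,"roll":0}
    - {"gripper":0,"dx":0,"dy":0,"dz":5.4,"roll":0}
    - {"gripper":0,"dx":0,"dy":0,"dz":5.4,"roll":0}

```text
time: 28.6
position: [450.7, 140.2, 62.4]
tool_rot: [-179.9, 0.0, -89.2]
ft_force: [0.6, -0.3, -1.4]
width: 11.7
grip_force: 109.5
```

Run:
```python
from h import *
go(450,140,61,-89)
print(robot.read_state()['ft_force'].round(2));traybush()
```

```text
t 28.6 pos [450.7 140.2  62.4] rot [-1.7994e+02  1.0000e-02 -8.9200e+01] delta tool cm [0.02 0.07 0.14] roll -0.2 q [  9.  -4. -18.  76.   0. -82.]
[ 0.59 -0.31 -1.38]
scene blob [114   0  11   2  20] [359. 180.] [227.  -7.  22.]
scene blob [ 42  39  10  13 103] [286. 225.] [ 438. -152.   22.]
scene blob [ 61  38  17  24 199] [309. 229.] [440. -93.  22.]
scene blob [ 87  52  13  13 118] [333. 238.] [454. -29.  22.]
scene blob [30 54  8  3 14] [273. 235.] [ 481. -172.   22.]
```

>>> send_rows:
  rows:
    - {"gripper":0,"dx":0,"dy":0,"dz":0.1,"roll":0}
    - {"gripper":0,"dx":0,"dy":0,"dz":0.1,"roll":0}
    - {"gripper":8.5,"dx":0,"dy":0,"dz":0.1,"roll":0}
    - {"gripper":8.5,"dx":0,"dy":0,"dz":0.1,"roll":0}
    - {"gripper":8.5,"dx":0,"dy":0,"dz":0.1,"roll":0}
    - {"gripper":8.5,"dx":0,"dy":0,"dz":0.1,"roll":0}
    - {"gripper":8.5,"dx":0,"dy":0,"dz":0.1,"roll":0}
    - {"gripper":8.5,"dx":0,"dy":0,"dz":0.1,"roll":0}

```text
time: 29.65
position: [450.3, 140.1, 60.9]
tool_rot: [180.0, 0.0, -89.2]
ft_force: [-0.1, 0.5, -0.7]
width: 85.3
grip_force: 0.0
```

>>> send_rows:
  rows:
    - {"gripper":8.5,"dx":0,"dy":0,"dz":-2,"roll":0}
    - {"gripper":8.5,"dx":0,"dy":0,"dz":-5,"roll":0}
    - {"gripper":8.5,"dx":0,"dy":0,"dz":-9,"roll":0}
    - {"gripper":8.5,"dx":0,"dy":0,"dz":-14,"roll":0}
    - {"gripper":8.5,"dx":5,"dy":0,"dz":-17,"roll":0}
    - {"gripper":8.5,"dx":11,"dy":0,"dz":-18,"roll":0}
    - {"gripper":8.5,"dx":17,"dy":0,"dz":-18,"roll":0}
    - {"gripper":8.5,"dx":22,"dy":0,"dz":-18,"roll":0}

```text
time: 30.65
position: [453.5, -82.0, 241.4]
tool_rot: [-179.9, -0.0, -89.2]
ft_force: [-0.4, 1.1, 0.5]
width: 85.0
grip_force: 0.0
```

Run:
```python
from h import *
import pickle
go(520,-300,250,0)
c=cam('wrist'); pickle.dump(c,open('w9.pkl','wb'));d=cam('side');s=cam('scene')
o=np.zeros((600,800,3),'uint8'); o[:480,:640]=c['frame']; o[:,640:]=0
a=cv2.resize(d['frame'][220:330,250:450],(400,220)); o[380:600,400:]=a; o[420:600,:400]=cv2.resize(s['frame'][190:280,150:450],(400,120)) if 0 else o[420:600,:400]
cv2.imwrite('pics/m9.png',o[:,:,::-1])
```

```text
t 30.65 pos [453.5 -82.  241.4] rot [-1.7992e+02 -3.0000e-02 -8.9240e+01] delta tool cm [21.88 -6.37 -0.84] roll -89.2 q [ -19.   -6.    0.   97.   -0. -109.]
```

View pics/m9.png

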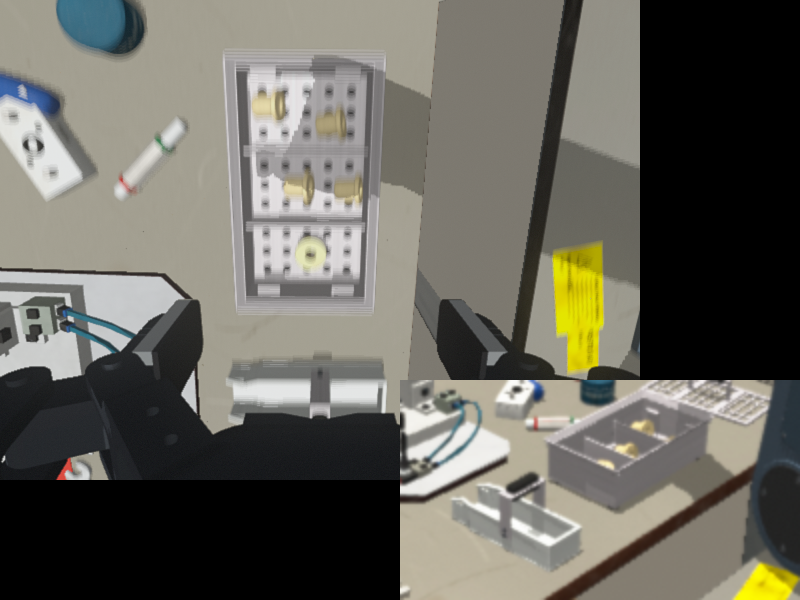

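>>> send_rows:
  rows:
    - {"gripper":8.5,"dx":0,"dy":0,"dz":0,"roll":0}
    - {"gripper":8.5,"dx":0,"dy":0,"dz":0,"roll":0}
    - {"gripper":8.5,"dx":0,"dy":0,"dz":0,"roll":0}
    - {"gripper":8.5,"dx":0,"dy":0,"dz":0,"roll":0}
    - {"gripper":8.5,"dx":0,"dy":0,"dz":0,"roll":0}
    - {"gripper":8.5,"dx":0,"dy":0,"dz":0,"roll":0}
    - {"gripper":8.5,"dx":0,"dy":0,"dz":0,"roll":0}
    - {"gripper":8.5,"dx":0,"dy":0,"dz":0,"roll":0}

```text
time: 31.8
position: [453.4, -80.0, 240.9]
tool_rot: [180.0, -0.0, -89.2]
ft_force: [0.1, 0.3, -0.2]
width: 85.1
grip_force: 0.0
```

Run:
```python
from h import *
import pickle
c=cam('wrist'); pickle.dump(c,open('w10.pkl','wb')); go(540,-362,250,180)
g=cv2.cvtColor(c['frame'],cv2.COLOR_RGB2GRAY).astype(float)
gx=np.abs(cv2.Sobel(g,cv2.CV_64F,1,0)); gy=np.abs(cv2.Sobel(g,cv2.CV_64F,0,1))
# outermost lip edges: first strong gradient coming from outside
L=[];Rr=[];T=[];B=[]
for v in range(75,300,3):
    r=gx[v]; k=[u for u in range(212,245) if r[u]>60]; 
    if k: L.append((k[0],v))
    k=[u for u in range(395,355,-1) if r[u]>60]
    if k: Rr.append((k[0],v))
for u in range(250,365,2):
    k=[v for v in range(38,70) if gy[v,u]>60]
    if k: T.append((u,k[0]))
    k=[v for v in range(325,298,-1) if gy[v,u]>60]
    if k: B.append((u,k[0]))
def fit(P,n):
    P=np.array(P); W=np.array([onz(c,p,69)[:2] for p in P]); med=np.median(W,0)
    vx,vy,x,y=cv2.fitLine(W.astype(np.float32),cv2.DIST_WELSCH,1,.01,.01).ravel()
    res=np.abs((W-[x,y])@[-vy,vx]); print(n,len(P),'ang',np.degrees(np.arctan2(vy,vx)).round(2),'pt',x.round(1),y.round(1),'res',np.median(res).round(2)); return np.array([vx,vy]),np.array([x,y])
l=[fit(a,n) for a,n in((L,'L'),(Rr,'R'),(T,'T'),(B,'B'))]
def X(a,b):
    t=np.linalg.solve(np.c_[a[0],-b[0]],b[1]-a[1]); return a[1]+a[0]*t[0]
K=np.array([X(l[0],l[2]),X(l[1],l[2]),X(l[1],l[3]),X(l[0],l[3])]); print(K.round(1),K.mean(0).round(1),[np.linalg.norm(K[i]-K[i-1]).round(1) for i in range(4)])
np.save('tray.npy',K)
```

```text
t 31.85 pos [453.4 -80.  240.9] rot [180.     0.   -89.21] delta tool cm [28.32 -8.27 -0.92] roll -269.2 q [ -18.   -6.    0.   97.    0. -109.]
L 75 ang -89.65 pt 531.9 -98.4 res 0.21
R 75 ang -89.6 pt 402.4 -99.3 res 0.25
T 58 ang 0.84 pt 463.8 -203.7 res 0.0
B 58 ang 0.84 pt 437.8 17.8 res 0.0
[[ 532.5 -202.7]
 [ 403.1 -204.6]
 [ 401.5   17.3]
 [ 531.1   19.2]] [467.1 -92.7] [np.float32(221.9), np.float32(129.4), np.float32(221.9), np.float32(129.6)]
```

>>> send_rows:
  rows:
    - {"gripper":8.5,"dx":2,"dy":-0.6,"dz":0,"roll":10}
    - {"gripper":8.5,"dx":6,"dy":-1.8,"dz":0,"roll":20}
    - {"gripper":8.5,"dx":11,"dy":-3.2,"dz":0,"roll":30}
    - {"gripper":8.5,"dx":16,"dy":-4.7,"dz":0,"roll":40}
    - {"gripper":8.5,"dx":21,"dy":-6.2,"dz":0,"roll":50}
    - {"gripper":8.5,"dx":25,"dy":-7.3,"dz":0,"roll":60}
    - {"gripper":8.5,"dx":27.5,"dy":-8,"dz":0,"roll":70}
    - {"gripper":8.5,"dx":28.3,"dy":-8.3,"dz":0,"roll":80}

```text
time: 32.85
position: [540.2, -363.7, 239.6]
tool_rot: [180.0, -0.1, -169.6]
ft_force: [1.5, 0.7, -0.6]
width: 84.9
grip_force: 0.0
```

>>> send_rows:
  rows:
    - {"gripper":8.5,"dx":0,"dy":0,"dz":0,"roll":8}
    - {"gripper":8.5,"dx":0,"dy":0,"dz":0,"roll":11}
    - {"gripper":8.5,"dx":0,"dy":0,"dz":0,"roll":11}
    - {"gripper":8.5,"dx":0,"dy":0,"dz":0,"roll":11}
    - {"gripper":8.5,"dx":0,"dy":0,"dz":0,"roll":11}
    - {"gripper":8.5,"dx":0,"dy":0,"dz":0,"roll":11}
    - {"gripper":8.5,"dx":0,"dy":0,"dz":0,"roll":11}
    - {"gripper":8.5,"dx":0,"dy":0,"dz":0,"roll":11}

```text
time: 33.85
position: [540.3, -361.7, 241.0]
tool_rot: [-180.0, 0.0, 179.8]
ft_force: [0.2, 0.6, -0.3]
width: 85.4
grip_force: 0.0
```

Run:
```python
from h import *
import pickle
go(523,-362,100,180)
c=cam('wrist'); save(c,'w11'); pickle.dump(c,open('w11.pkl','wb'))
m=(c['frame'].max(2)<95).astype('uint8'); n,l,st,ce=cv2.connectedComponentsWithStats(m)
for i in range(1,n):
    if st[i,4]>200: print(st[i],ce[i].round())
print(proj(c,np.array([523,-362,48])))
```

```text
t 33.85 pos [ 540.3 -361.7  241. ] rot [-180.     0.   179.8] delta tool cm [ 1.73 -0.03 14.1 ] roll -0.2 q [-40.  23.  34. 100.   0. -40.]
[    0     0   640   480 66142] [310. 410.]
[302 155  19  62 925] [311. 185.]
[409 270  51  46 768] [427. 285.]
[375 341  27  20 250] [386. 348.]
[317.98441036 188.0953963 ]
```

View pics/w11.png

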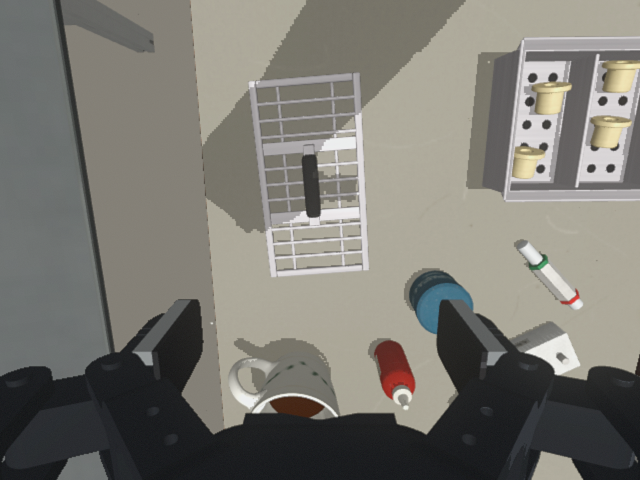

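Run:
```python
from h import *
import pickle
c=pickle.load(open('w11.pkl','rb'));C=pickle.load(open('C0.pkl','rb'));s,d=C['scene'],C['side']
def blob(c,box,th):
    x0,y0,x1,y1=box; m=(c['frame'][y0:y1,x0:x1].max(2)<th).astype('uint8')
    n,l,st,ce=cv2.connectedComponentsWithStats(m); k=1+st[1:,4].argmax(); cnt,_=cv2.findContours((l==k).astype('uint8'),cv2.RETR_EXTERNAL,2)
    r=cv2.minAreaRect(cnt[0]); return np.array(r[0])+[x0,y0],cv2.boxPoints(r)+[x0,y0],st[k]
g,b,_=blob(c,(290,145,335,230),95); gs,_,a1=blob(s,(175,215,205,245),80); gd,_,a2=blob(d,(390,205,420,225),80); print(g,gs,a1,gd,a2)
print('scene/side',tri(s,gs,d,gd),'w/side',tri(c,g,d,gd),'w/scene',tri(c,g,s,gs))
for z in(48,):
    P=np.array([onz(c,p,z) for p in b]);print(P.round(1),P.mean(0).round(1))
    for i in range(2):
        e=P[i+1]-P[i];print(np.linalg.norm(e).round(1),np.degrees(np.arctan2(e[1],e[0])).round(1))
K=np.array([onz(c,p,6) for p in [(250,83),(357,73),(367,270),(272,276)]]);print(K.round(1),K.mean(0))
for i in range(4):
    e=K[i]-K[i-1];print(np.linalg.norm(e).round(1),np.degrees(np.arctan2(e[1],e[0])).round(1))
print('bottle',onz(c,(385,350),30),onz(c,(402,398),95),'mug rim',onz(c,(265,385),90),onz(c,(335,400),90),'tin',onz(c,(442,305),44))
```

```text
[311.13524246 185.48770905] [191.05172539 227.37931156] [11  5 11 17 93] [404.38679218 216.89622593] [ 7  9 16  7 63]
scene/side (array([ 521.50190219, -366.11573603,   41.43152282]), np.float64(0.7199562662660761)) w/side (array([ 521.95543789, -368.10793728,   40.81169772]), np.float64(0.9160035341038778)) w/scene (array([ 521.1551117 , -367.39625362,   40.23039721]), np.float64(2.1187054819902347))
[[ 493.9 -377.4   48. ]
 [ 492.7 -363.5   48. ]
 [ 548.4 -358.6   48. ]
 [ 549.7 -373.1   48. ]] [ 521.2 -368.1   48. ]
14.0 94.9
55.9 5.0
[[ 429.  -426.1    6. ]
 [ 420.4 -325.     6. ]
 [ 616.7 -309.9    6. ]
 [ 623.2 -411.9    6. ]] [ 522.34405668 -368.23838221    6.        ]
194.8 -175.8
101.5 94.8
196.9 4.4
102.2 -86.3
bottle [ 698.62296214 -291.14125282   30.        ] [ 709.1561705  -285.63723052   95.        ] mug rim [ 698.56241801 -411.32459515   90.        ] [ 714.8808566  -346.74756384   90.        ] tin [ 640.25610069 -239.0978498    44.        ]
```

>>> send_rows:
  rows:
    - {"gripper":8.5,"dx":1.0,"dy":-0.4,"dz":3,"roll":-4.8}
    - {"gripper":8.5,"dx":1.88,"dy":-0.63,"dz":8,"roll":-4.8}
    - {"gripper":8.5,"dx":1.88,"dy":-0.63,"dz":13,"roll":-4.8}
    - {"gripper":8.5,"dx":1.88,"dy":-0.63,"dz":17.5,"roll":-4.8}
    - {"gripper":8.5,"dx":1.88,"dy":-0.63,"dz":20.5,"roll":-4.8}
    - {"gripper":8.5,"dx":1.88,"dy":-0.63,"dz":21.8,"roll":-4.8}
    - {"gripper":8.5,"dx":1.88,"dy":-0.63,"dz":21.8,"roll":-4.8}
    - {"gripper":8.5,"dx":1.88,"dy":-0.63,"dz":21.8,"roll":-4.8}

```text
time: 34.9
position: [522.7, -369.0, 25.1]
tool_rot: [-179.9, 0.1, -175.4]
ft_force: [-0.0, 0.3, 0.1]
width: 85.1
grip_force: 0.0
```

>>> send_rows:
  rows:
    - {"gripper":0,"dx":0,"dy":0,"dz":0,"roll":0}
    - {"gripper":0,"dx":0,"dy":0,"dz":0,"roll":0}
    - {"gripper":0,"dx":0,"dy":0,"dz":0,"roll":0}
    - {"gripper":0,"dx":0,"dy":0,"dz":0,"roll":0}
    - {"gripper":0,"dx":0,"dy":0,"dz":-0.5,"roll":0}
    - {"gripper":0,"dx":0,"dy":0,"dz":-2,"roll":0}
    - {"gripper":0,"dx":0,"dy":0,"dz":-4.5,"roll":0}
    - {"gripper":0,"dx":0,"dy":0,"dz":-7,"roll":0}
  newtons: 110

```text
time: 35.9
position: [521.2, -367.7, 93.7]
tool_rot: [180.0, -0.0, -175.4]
ft_force: [0.1, 0.6, -3.5]
width: 8.4
grip_force: 108.2
```

Run:
```python
from h import *
import pickle
go(467,-93,160,90.5)
c=cam('wrist'); save(c,'w12'); pickle.dump(c,open('w12.pkl','wb'))
m=(c['frame'].max(2)<95).astype('uint8'); 
f=c['frame'];print(robot.read_state()['ft_force'].round(2))
# light grid extents: brightness rows
g=(f.min(2)>165).astype('uint8'); n,l,st,ce=cv2.connectedComponentsWithStats(g)
for i in range(1,n):
    if st[i,4]>400: print(st[i],ce[i].round())
```

```text
t 35.9 pos [ 521.2 -367.7   93.7] rot [ 1.7996e+02 -3.0000e-02 -1.7540e+02] delta tool cm [ 3.21 27.82 -6.61] roll -265.9 q [-41.  20.  12.  82.   0. -46.]
[ 1.86 -0.54  0.11]
[  147     0   493   438 87484] [443. 186.]
[395 112  28  27 405] [411. 129.]
[309 215  23  20 420] [320. 224.]
[ 153  218   64  139 5850] [180. 292.]
[385 276  26  22 524] [398. 286.]
[230 328  33  21 413] [242. 337.]
[299 372  41  32 878] [319. 389.]
[298 406  43  13 456] [319. 411.]
```

>>> send_rows:
  rows:
    - {"gripper":0,"dx":0.1,"dy":1.2,"dz":-2,"roll":-6}
    - {"gripper":0,"dx":0.5,"dy":4,"dz":-3.5,"roll":-16}
    - {"gripper":0,"dx":1.0,"dy":8,"dz":-3.7,"roll":-26}
    - {"gripper":0,"dx":1.4,"dy":12.5,"dz":-3.7,"roll":-36}
    - {"gripper":0,"dx":1.9,"dy":17,"dz":-3.7,"roll":-46}
    - {"gripper":0,"dx":2.4,"dy":21.5,"dz":-3.7,"roll":-56}
    - {"gripper":0,"dx":2.8,"dy":25,"dz":-3.7,"roll":-66}
    - {"gripper":0,"dx":3.1,"dy":27.4,"dz":-3.7,"roll":-76}

```text
time: 36.95
position: [468.0, -95.6, 130.0]
tool_rot: [-180.0, 0.0, -99.0]
ft_force: [0.8, -0.1, -2.8]
width: 8.3
grip_force: 108.3
```

>>> send_rows:
  rows:
    - {"gripper":0,"dx":-0.4,"dy":0,"dz":0,"roll":-7}
    - {"gripper":0,"dx":-0.4,"dy":0,"dz":0,"roll":-9.9}
    - {"gripper":0,"dx":-0.4,"dy":0,"dz":0,"roll":-9.9}
    - {"gripper":0,"dx":-0.4,"dy":0,"dz":0.5,"roll":-9.9}
    - {"gripper":0,"dx":-0.4,"dy":0,"dz":1,"roll":-9.9}
    - {"gripper":0,"dx":-0.4,"dy":0,"dz":1,"roll":-9.9}
    - {"gripper":0,"dx":-0.4,"dy":0,"dz":1,"roll":-9.9}
    - {"gripper":0,"dx":-0.4,"dy":0,"dz":1,"roll":-9.9}

```text
time: 37.95
position: [469.4, -93.4, 120.1]
tool_rot: [-180.0, -0.0, -89.5]
ft_force: [0.4, 0.3, -3.8]
width: 8.3
grip_force: 108.3
```

Run:
```python
from h import *
import pickle
go(468,-92.7,69,-89.5)
c=cam('wrist'); save(c,'w13'); pickle.dump(c,open('w13.pkl','wb')); print(robot.read_state()['ft_force'].round(2))
K=np.load('tray.npy'); print('tray lip px',[proj(c,np.r_[k,69]).round() for k in K])
z=tool()[2,3]-23+6
g=cv2.cvtColor(c['frame'],cv2.COLOR_RGB2GRAY)
T=tool()[:3,3]
for sx in(-1,1):
    for sy in(-1,1): print('exp cover corner px',proj(c,np.array([T[0]+sx*53,T[1]+sy*99,z])).round())
for u in (280,300,340,360): print(u,g[0:120:2,u])
```

```text
t 37.95 pos [469.4 -93.4 120.1] rot [-179.98   -0.    -89.51] delta tool cm [-0.08  0.14  5.11] roll -0.0 q [ -19.   -4.  -11.   83.    0. -110.]
[ 0.4   0.65 -2.48]
tray lip px [array([195.,  40.]), array([455.,  39.]), array([423., 416.]), array([222., 417.])]
exp cover corner px [447.  52.]
exp cover corner px [413. 441.]
exp cover corner px [196.  49.]
exp cover corner px [222. 439.]
280 [173 172 173 173 173 173 173 173 173 174 173 174 173 173 173 173 173 172
 173 171 191 215 178 176 178 177 178 192 221 225 225 225 226 227 205 134
  98 123 151 163 187 241 240 240 241 242 214 144 150 143 124 120 159 177
 150 116 119 119 120 119]
300 [173 173 173 172 172 172 172 174 174 173 172 173 173 174 173 173 173 173
 173 172 182 210 141 126 128 128 129 145 165 167 168 167 166 165 147 116
  96 154 240 239 239 239 239 240 193 176 177 178 179 179 178 166 159 177
 148 155 177 176 175 175]
340 [172 174 173 173 172 173 173 173 173 173 174 174 174 173 174 173 173 173
 173 172 146 157 126 124 128 128 128 145 164 167 165 165 164 164 146 115
  94 120 175 174 174 174 174 173 173 174 174 174 173 174 173 159 156 177
 149 137 174 172 173 172]
360 [174 174 174 173 173 173 173 174 173 174 172 173 173 173 174 175 175 174
 174 172 179 213 143 122 127 127 129 145 163 165 166 165 163 164 147 115
  95 120 177 177 177 177 178 178 177 178 120  62  60  60  63  93 157 176
 148 139 177 176 176 177]
```

Run:
```python
from h import *
import pickle
c=pickle.load(open('w13.pkl','rb')); g=cv2.cvtColor(c['frame'],cv2.COLOR_RGB2GRAY)
T=np.array([469.4,-93.4,120.1]);z=T[2]-23+6
for v in (62,150,210,260):
    print(v,'L',list(g[v,185:235]),'\n R',list(g[v,405:462]))
    y=onz(c,(320,v),z)[1]
    print('exp',proj(c,np.array([T[0]+53,y,z])).round(1),proj(c,np.array([T[0]-53,y,z])).round(1))
```

```text
62 L [np.uint8(172), np.uint8(173), np.uint8(173), np.uint8(173), np.uint8(172), np.uint8(173), np.uint8(172), np.uint8(172), np.uint8(171), np.uint8(172), np.uint8(167), np.uint8(161), np.uint8(202), np.uint8(217), np.uint8(224), np.uint8(224), np.uint8(224), np.uint8(224), np.uint8(226), np.uint8(228), np.uint8(229), np.uint8(231), np.uint8(234), np.uint8(234), np.uint8(223), np.uint8(206), np.uint8(184), np.uint8(155), np.uint8(185), np.uint8(213), np.uint8(225), np.uint8(228), np.uint8(228), np.uint8(228), np.uint8(227), np.uint8(228), np.uint8(228), np.uint8(228), np.uint8(227), np.uint8(227), np.uint8(228), np.uint8(228), np.uint8(227), np.uint8(227), np.uint8(227), np.uint8(227), np.uint8(227), np.uint8(227), np.uint8(227), np.uint8(227)] 
 R [np.uint8(163), np.uint8(163), np.uint8(163), np.uint8(162), np.uint8(163), np.uint8(163), np.uint8(162), np.uint8(162), np.uint8(163), np.uint8(163), np.uint8(163), np.uint8(163), np.uint8(162), np.uint8(163), np.uint8(163), np.uint8(164), np.uint8(162), np.uint8(163), np.uint8(179), np.uint8(221), np.uint8(221), np.uint8(205), np.uint8(
[... 4784 characters left out ...]
t8(155), np.uint8(165), np.uint8(164), np.uint8(160), np.uint8(158), np.uint8(157), np.uint8(158), np.uint8(158), np.uint8(158), np.uint8(158), np.uint8(151), np.uint8(141), np.uint8(135), np.uint8(136), np.uint8(132), np.uint8(134), np.uint8(146), np.uint8(154), np.uint8(153), np.uint8(158), np.uint8(172), np.uint8(173), np.uint8(173), np.uint8(173), np.uint8(173), np.uint8(173), np.uint8(173), np.uint8(174), np.uint8(174), np.uint8(174), np.uint8(174), np.uint8(175), np.uint8(174), np.uint8(174), np.uint8(174), np.uint8(174), np.uint8(175), np.uint8(174), np.uint8(174), np.uint8(174), np.uint8(173), np.uint8(172), np.uint8(171), np.uint8(167), np.uint8(165)]
exp [210.1 259. ] [428.9 261. ]
```

>>> send_rows:
  rows:
    - {"gripper":0,"dx":0.02,"dy":0.22,"dz":0.3,"roll":0}
    - {"gripper":0,"dx":0.02,"dy":0.22,"dz":1.2,"roll":0}
    - {"gripper":0,"dx":0.02,"dy":0.22,"dz":2.2,"roll":0}
    - {"gripper":0,"dx":0.02,"dy":0.22,"dz":3.0,"roll":0}
    - {"gripper":0,"dx":0.02,"dy":0.22,"dz":3.6,"roll":0}
    - {"gripper":0,"dx":0.02,"dy":0.22,"dz":4.0,"roll":0}
    - {"gripper":0,"dx":0.02,"dy":0.22,"dz":4.4,"roll":0}
    - {"gripper":0,"dx":0.02,"dy":0.22,"dz":4.7,"roll":0}

```text
time: 39.0
position: [467.2, -93.6, 72.8]
tool_rot: [-180.0, -0.0, -89.5]
ft_force: [-0.5, 0.6, -3.8]
width: 8.5
grip_force: 108.4
```

Run:
```python
from h import *
go(467.2,-93.5,69,-89.5); s=robot.read_state(); print(s['ft_force'].round(2),np.array(s['moment']).round(2))
```

```text
t 39.0 pos [467.2 -93.6  72.8] rot [-1.7999e+02 -1.0000e-02 -8.9500e+01] delta tool cm [-0.01 -0.    0.38] roll 0.0 q [ -19.   -4.  -16.   77.   -0. -110.]
[-0.47  0.6  -3.84] [-0.02 -0.02 -0.05]
```

>>> send_rows:
  rows:
    - {"gripper":0,"dx":0,"dy":0,"dz":0.1,"roll":0}
    - {"gripper":0,"dx":0,"dy":0,"dz":0.2,"roll":0}
    - {"gripper":0,"dx":0,"dy":0,"dz":0.25,"roll":0}
    - {"gripper":0,"dx":0,"dy":0,"dz":0.3,"roll":0}
    - {"gripper":0,"dx":0,"dy":0,"dz":0.35,"roll":0}
    - {"gripper":0,"dx":0,"dy":0,"dz":0.38,"roll":0}
    - {"gripper":0,"dx":0,"dy":0,"dz":0.4,"roll":0}
    - {"gripper":0,"dx":0,"dy":0,"dz":0.4,"roll":0}

```text
time: 40.0
position: [467.2, -93.6, 69.5]
tool_rot: [-180.0, -0.0, -89.5]
ft_force: [-2.7, -0.3, 1.8]
width: 8.2
grip_force: 109.3
```

Contact at the expected height (force reversed to +1.8 N, underside ≈ 46 mm). Release and rise.

>>> send_rows:
  rows:
    - {"gripper":1.6,"dx":0,"dy":0,"dz":0,"roll":0}
    - {"gripper":3,"dx":0,"dy":0,"dz":0,"roll":0}
    - {"gripper":5,"dx":0,"dy":0,"dz":0,"roll":0}
    - {"gripper":8,"dx":0,"dy":0,"dz":0,"roll":0}
    - {"gripper":8.5,"dx":0,"dy":0,"dz":0,"roll":0}
    - {"gripper":8.5,"dx":0,"dy":0,"dz":0,"roll":0}
    - {"gripper":8.5,"dx":0,"dy":0,"dz":0,"roll":0}
    - {"gripper":8.5,"dx":0,"dy":0,"dz":0,"roll":0}

```text
time: 41.0
position: [467.1, -93.6, 68.9]
tool_rot: [180.0, 0.0, -89.5]
ft_force: [0.3, -0.7, -0.4]
width: 85.3
grip_force: 0.0
```

>>> send_rows:
  rows:
    - {"gripper":8.5,"dx":0,"dy":0,"dz":-1,"roll":0}
    - {"gripper":8.5,"dx":0,"dy":0,"dz":-3,"roll":0}
    - {"gripper":8.5,"dx":0,"dy":0,"dz":-7,"roll":0}
    - {"gripper":8.5,"dx":0,"dy":0,"dz":-12,"roll":0}
    - {"gripper":8.5,"dx":0,"dy":0,"dz":-16,"roll":0}
    - {"gripper":8.5,"dx":0,"dy":0,"dz":-17,"roll":0}
    - {"gripper":8.5,"dx":0,"dy":0,"dz":-17,"roll":0}
    - {"gripper":8.5,"dx":0,"dy":0,"dz":-17,"roll":0}

```text
time: 42.0
position: [466.2, -93.3, 237.0]
tool_rot: [179.8, 0.1, -89.5]
ft_force: [-0.4, 0.2, -0.5]
width: 84.9
grip_force: 0.0
```

Run:
```python
from h import *
go(467.2,-93.5,69,-89.5)
c=cam('wrist'); save(c,'w14')
s=cam('scene')
def blob(c,p,h,th=95):
    u,v=proj(c,p).astype(int); x0,y0=u-h,v-h; m=(c['frame'][y0:v+h,x0:u+h].max(2)<th).astype('uint8')
    n,l,st,ce=cv2.connectedComponentsWithStats(m); k=1+st[1:,4].argmax(); cnt,_=cv2.findContours((l==k).astype('uint8'),cv2.RETR_EXTERNAL,2)
    r=cv2.minAreaRect(cnt[0]); return np.array(r[0])+[x0,y0],cv2.boxPoints(r)+[x0,y0],st[k]
p=np.array([467,-93,92.])
g,b,st=blob(c,p,45); P=np.array([onz(c,q,94) for q in b]); print(st,P.round(1),P.mean(0).round(1))
gs,_,a=blob(s,p,14,80); print(a,'tri',tri(c,g,s,gs))
# cover frame corners vs tray: brightness profile across end gaps
gg=cv2.cvtColor(c['frame'],cv2.COLOR_RGB2GRAY).astype(int)
for sy in (-1,1): print('end px exp',proj(c,np.array([467,-92.7+sy*99,52])).round(),'lip',proj(c,np.array([467,-92.7+sy*111,69])).round())
for sx in (1,-1): print('side px exp',proj(c,np.array([467+sx*53,-92.7,52])).round())
```

```text
t 42.0 pos [466.2 -93.3 237. ] rot [ 1.7982e+02  6.0000e-02 -8.9500e+01] delta tool cm [ 0.04 -0.15 16.8 ] roll -0.0 q [ -19.   -4.    2.   96.   -0. -110.]
[  37    9   18   70 1130] [[ 474.1 -122.    94. ]
 [ 460.9 -122.1   94. ]
 [ 460.2  -66.1   94. ]
 [ 474.   -66.    94. ]] [467.3 -94.1  94. ]
[  4  12  22   9 138] tri (array([467.46013715, -93.2546226 ,  85.56843021]), np.float64(0.6703156031158868))
end px exp [319.  91.] lip [319.  72.]
end px exp [317. 309.] lip [317. 329.]
side px exp [259. 208.]
side px exp [377. 209.]
```

Run:
```python
from h import *
print(robot.hand_in())
```

```text
the job is handed in; nothing more can be done
None
```

I handed the job in at 42 s of the 72 s allowed. All five bushes lie in the tray (1, 2 and 2 per bay), the empty scoop stands upright on the bench, and the cover sits on the dividers within about 1 mm of centre, though I judged its level only from the contact height and the measured handle height.

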